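Make up two condiment sets in the order trays

ROBOT

A 6-joint arm with a two-finger parallel gripper is mounted at the origin on the work surface. World frame = base frame: x ahead of the robot, y to its left, z up, the work surface at z = 0. Lengths are in m, angles in degrees, forces in N, time in s.
With the tool pointing down it reaches from about 0.35 to 0.95 m from the base axis. Payload 17.4 kg.
Tool frame: the origin (TCP) lies at the very end of the fingers, on their centre line; the grasp point (between the pads) lies 19 mm behind it; z points along the fingers, y is the line along which they close (so a half turn about z gives the same grasp; the last joint's range is limited). The gripper opens to 93 mm and grips with 3 to 60 N. Pads are 15 mm wide; open, the fingers measure 128 mm over their backs; the gripper's body (75 mm by 188 mm) begins 65 mm behind the grasp point.
Start: joints at [-74.76, 6.646, 82.598, -0, 90.757, -2.166], TCP at [0.202, -0.644, 0.219] pointing down, gripper open.
Joint ranges: [-162.19, 162.19], [-47.58, 125.68], [4.15, 143.07], [-65.23, 245.23], [0.69, 171.88], [-170.13, 170.13]. Speed limits (degrees/s): [108.29, 108.29, 127.2, 180, 180, 180].

INTERFACE

Orientations are given as a 3x3 rotation matrix whose columns are the frame's x, y, z axes.
In Python, from plant import r, imaging gives the robot as it stands.
- The arm moves only by the tool arm_command, never from a script. Its argument "series" is a list of rows, each an object of numbers: "dx", "dy", "dz": the shift along the tool's x, y, z scaled (see below); "ax", "ay", "az": the turn, a rotation vector about the tool's x, y, z scaled (see below); "gripper": the opening, from -1 (shut) to 1 (fully open). A call has 1 to 20 rows; each row is the pose to reach, as a shift and turn from the pose commanded when the call began, along the tool's axes at that moment, turning the shorter way round; what a row does not reach only later rows make up. The controller multiplies each number of a shift by 0.08 m and each number of a turn by 180 degrees. A row lasts 1/12 s, in which the tool goes at most 41.7 mm and 7.16 degrees, less where a joint would pass 70% of its speed; a pose out of reach is approached as far as the arm can. A call with a number of a shift or a turn outside -1 to 1 is refused whole. A call with a gripper value outside its range is refused whole. The fingers move at their own pace and stop on an object; "force" is the grip in N (left out, the last holds). Time passes only in rows, so rows that repeat a pose let the fingers close. It gives the time, the measured TCP pose, the force, the opening and the grip force at its end, in the units of the state.
- r.get_state(): the state, without advancing time (a new reading comes with each control period).
- imaging.snapshot(name): name is "scene" or "top" or "wrist"; returns a dict with "image" (400x640x3 uint8, red, green, blue), "intrinsics" (3x3 intrinsics, pixels), "k1" (the pictures are not rectified: a ray, as slopes to the right and down, at radius r is drawn at 1 + k1 r^2 times it, then the intrinsics apply), "rvec" (rotation vector, rad) and "tvec" (3), from world to camera coordinates, as OpenCV has them. Camera axes: x right, y down, z forward; pixel columns grow to the right and rows downward; lengths in m; the calibration is good to about 2 mm. A picture is of the moment at which its call begins. There is no depth.
- r.finish_job(): hands the job in; it is judged then, once.
The state is a dict: "time_s": time; "joints": joint angles; "dq": joint speeds; "joint_efforts": joint torques, N m; "eef_pos": TCP position; "eef_rot": TCP orientation; "contact_force": force on the tool from outside, world axes, zero at the start; "torque": the same for the moment, N m; "opening": finger opening in m; "gripper_force": force on a finger pad.
Only numpy, scipy, OpenCV 4.12 (cv2) and the standard library are available. Lean on these libraries where they do the work, as an engineer would, in place of code of your own. Each camera call takes 0.05 s, during which the arm holds its last target. There are 200 camera calls.

TASK

Make up two condiment sets for the waiting orders: the dark soy sauce bottle and the green-lidded jar go into the red tray, the red-lidded jar and the grey steel shaker into the blue tray. Stand each one upright on the tray's floor in a compartment of its own (either one of its tray), setting it down rather than dropping or tipping it. Leave the vinegar bottle, the white shaker, the bowl and the spoon where they are.

Things in the scene. Friction and masses are not known exactly. Their poses are not given: they have to be found in the camera images.
- red_tray: Red plastic tray, 160 (x) x 78 (y) mm, fixed; origin at the centre of its underside, z up. Walls and the divider at x = 0 are 4 mm thick, tops 18 mm above the counter; inner floor 4 mm above the counter. Two compartments of 74 (x) by 70 (y) mm inside, centred at x = +39 and -39 mm, y = 0. Empty at the start; left or right of the stock.
- blue_tray: Blue plastic tray, 160 (x) x 78 (y) mm, fixed; origin at the centre of its underside, z up. Walls and the divider at x = 0 are 4 mm thick, tops 18 mm above the counter; inner floor 4 mm above the counter. Two compartments of 74 (x) by 70 (y) mm inside, centred at x = +39 and -39 mm, y = 0. Empty at the start; left or right of the stock.
- soy_bottle: Soy sauce bottle: very dark brown with a black cap and a brown label band; overall 95 mm tall; plain cylindrical body 40 mm in diameter from the base up to 64 mm, above it a narrow neck and a cap 26 mm wide. Mass about 0.15 kg. Stands upright; origin at the centre of its base, z up, yaw arbitrary. One of six stock items in the middle of the counter, in no fixed order.
- vinegar_bottle: Vinegar bottle: amber with a yellow cap and a white label band; overall 95 mm tall; plain cylindrical body 40 mm in diameter from the base up to 64 mm, above it a narrow neck and a cap 26 mm wide. Mass about 0.15 kg. Stands upright; origin at the centre of its base, z up, yaw arbitrary. One of six stock items in the middle of the counter, in no fixed order.
- green_jar: Small cream-coloured jar with a green lid; overall 66 mm tall; body 42 mm in diameter up to 52 mm, lid 44 mm in diameter above that. Mass about 0.14 kg. Stands upright; origin at the centre of its base, z up, yaw arbitrary. One of six stock items in the middle of the counter, in no fixed order.
- red_jar: Small red-brown jar with a red lid; overall 66 mm tall; body 42 mm in diameter up to 52 mm, lid 44 mm in diameter above that. Mass about 0.14 kg. Stands upright; origin at the centre of its base, z up, yaw arbitrary. One of six stock items in the middle of the counter, in no fixed order.
- steel_shaker: Steel shaker, grey body and darker grey top; overall 76 mm tall; plain cylindrical body 40 mm in diameter up to 60 mm, domed top with small holes above. Mass about 0.13 kg. Stands upright; origin at the centre of its base, z up, yaw arbitrary. One of six stock items in the middle of the counter, in no fixed order.
- white_shaker: White ceramic shaker; overall 76 mm tall; plain cylindrical body 40 mm in diameter up to 60 mm, domed top with small holes above. Mass about 0.13 kg. Stands upright; origin at the centre of its base, z up, yaw arbitrary. One of six stock items in the middle of the counter, in no fixed order.
- bowl: Bystander: loose aluminium bowl, 110 mm across the rim, 45 mm high, beyond the stock; origin at the centre of its underside, z up.
- spoon: Bystander: loose wooden spoon, about 200 mm long, lying on the counter beyond the stock; origin at its underside, x along its length towards the spoon's head.
Not all that is in view belongs to the job. What is shaped like the steel_shaker but purple is not meant.

How it is judged:
By the outcome, as a careful person would: the job done as asked, in the order asked, and still so for the second after the job is handed in, with the robot touching nothing.
It also fails if it takes over 115 s, if anything falls off the work surface, if the arm or the gripper's body presses on something with over 40 N, if the wrist force passes 120 N, or if a joint passes its speed limit or range.

## Working session

There is one attempt and no reset: what is moved stays moved. The work goes in short steps, Python scripts to look and compute and a tool call to move; the robot and the scene stay as the last step left them, time stands still between calls to the robot, and variables do not carry over. Pictures are saved under pics/ and viewed, at most 14 in all, crops included, and the job is handed in when it is done.

Besides the shell and the picture viewer there is one more tool, called after "Request:" as name(argument=value, ...), one argument or row to a line, values as JSON. arm_command: Moves the arm, as the interface text tells. Shifts and turns lie within -1 to 1; 1 stands for 0.08 m of shift or 180 degrees of turn. Its arguments: {"type":"object","properties":{"series":{"type":"array"},"force":{"type":"number"}},"required":["series"]}

```bash
mkdir -p pics
cat > h.py <<'E'
import numpy as np, cv2
from plant import r, imaging
def snap(n,f=None):
    s=imaging.snapshot(n)
    if f: cv2.imwrite('pics/'+f,cv2.cvtColor(s['image'],cv2.COLOR_RGB2BGR))
    return s
def cast(s,px,z):
    K=np.array(s['intrinsics'],float);R=cv2.Rodrigues(np.array(s['rvec'],float))[0];t=np.array(s['tvec'],float).ravel()
    u=cv2.undistortPoints(np.array(px,float).reshape(-1,1,2),K,np.array([s['k1'],0,0,0.]))[:,0]
    d=np.c_[u,np.ones(len(u))]@R; c=-R.T@t
    return c+d*((np.reshape(z,-1)-c[2])/d[:,2])[:,None]
def proj(s,P):
    return cv2.projectPoints(np.array(P,float).reshape(-1,1,3),np.array(s['rvec'],float),np.array(s['tvec'],float),np.array(s['intrinsics'],float),np.array([s['k1'],0,0,0.]))[0][:,0]
E
python3 - <<'E'
from h import *
for n in('top','scene'):
    s=snap(n,n+'1.png');R=cv2.Rodrigues(np.array(s['rvec'],float))[0];print(n,-R.T@np.ravel(s['tvec']),R[2],s['k1'])
st=r.get_state();print(st['time_s'],st['eef_pos'],st['eef_rot'],st['opening'])
E
```

```text
top [0.49332899 0.00622894 1.25652225] [ 0.10748068  0.0063956  -0.9941866 ] -0.0033319002097226377
scene [1.29430514 0.24052956 0.84002464] [-0.62532098 -0.21642181 -0.74975681] -0.008305944306799444
0.1 [ 0.20187214 -0.64392108  0.21799204] [[ 9.54209042e-01  2.99140502e-01 -2.52951202e-04]
 [ 2.99140603e-01 -9.54208517e-01  1.00292952e-03]
 [ 5.86486496e-05 -1.03267240e-03 -9.99999465e-01]] 0.093255586007663
```

View pics/top1.png

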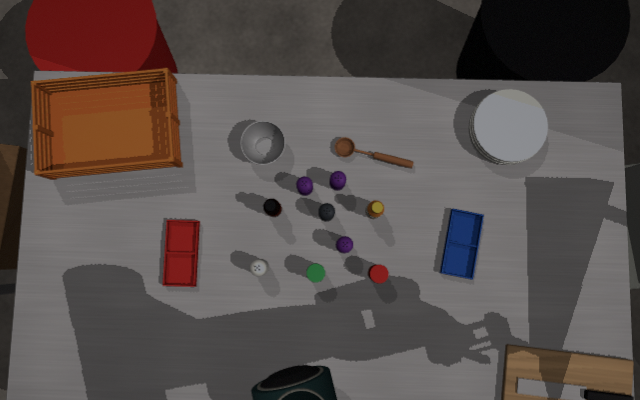

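View pics/scene1.png

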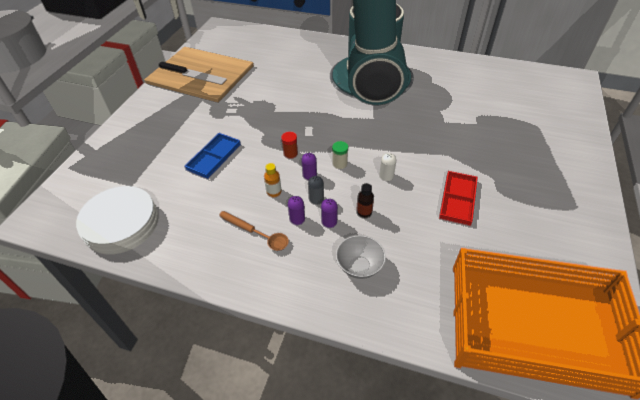

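The top view shows soy (272,208), vinegar (376,208), green jar (316,272), red jar (378,273), grey shaker (327,212), white shaker (259,268), and three purple decoys at (305,185), (338,180), (345,244). The red tray is at (181,253) and the blue tray at (462,244). I'll measure these and crop the ambiguous cluster.

Run:
```python
from h import *
t=snap('top');s=snap('scene')
im=lambda q:cv2.cvtColor(q['image'],cv2.COLOR_RGB2BGR)
a=cv2.resize(im(t)[150:300,230:420],None,fx=4,fy=4,interpolation=cv2.INTER_CUBIC)
b=cv2.resize(im(s)[120:240,240:410],None,fx=4,fy=4,interpolation=cv2.INTER_CUBIC)
cv2.imwrite('pics/crop_t.png',a);cv2.imwrite('pics/crop_s.png',b)
def blob(q,seed,f,w=16):
    h=cv2.cvtColor(q['image'],cv2.COLOR_RGB2HSV).astype(int);m=f(h[...,0],h[...,1],h[...,2]).astype(np.uint8)
    k=np.zeros_like(m);x,y=seed;k[y-w:y+w,x-w:x+w]=1;m*=k
    n,l,st,c=cv2.connectedComponentsWithStats(m);i=1+np.argmax(st[1:,4]);return c[i],st[i],l==i
red=lambda h,s,v:((h<6)|(h>172))&(s>150)&(v>60)
T=dict(soy=((272,208),lambda h,s,v:(v<45),.09),vin=((376,208),lambda h,s,v:(h>20)&(h<32)&(s>150)&(v>120),.09),
 green=((316,272),lambda h,s,v:(h>45)&(h<80)&(s>120),.066),red=((378,273),red,.066),
 steel=((327,212),lambda h,s,v:(v<75),.068),white=((259,268),lambda h,s,v:(v>165)&(s<30),.068),
 p1=((305,185),lambda h,s,v:(h>125)&(h<160)&(s>80),.068),p2=((338,180),lambda h,s,v:(h>125)&(h<160)&(s>80),.068),p3=((345,244),lambda h,s,v:(h>125)&(h<160)&(s>80),.068))
for n,(sd,f,z) in T.items():
    c,st,_=blob(t,sd,f,12);print(n,c.round(1),st,cast(t,[c],z)[0].round(4))
for n,sd,f in(('redtray',(181,253),red),('bluetray',(462,244),lambda h,s,v:(h>100)&(h<125)&(s>120)&(v>40))):
    for q,sd2 in((t,sd),(s,(460,198) if n[0]=='r' else (213,155))):
        c,st,l=blob(q,sd2,f,45)
        p=cv2.findContours(l.astype(np.uint8),0,1)[0];p=max(p,key=len)[:,0]
        w=cast(q,p,.018)[:,:2]; print(n,cv2.minAreaRect((w*1000).astype(np.float32)))
```

```text
soy [271.8 207.2] [263 199  18  18 241] [0.6012 0.1194 0.09  ]
vin [377.3 206.9] [373 202  10  11  85] [ 0.6073 -0.1232  0.09  ]
green [315.2 272.4] [307 264  18  18 255] [0.4541 0.0162 0.066 ]
red [378.5 273.5] [370 265  18  18 267] [ 0.4549 -0.1302  0.066 ]
steel [324.2 211.1] [315 202  20  20 314] [ 0.5967 -0.0015  0.068 ]Traceback (most recent call last):
  File "<stdin>", line 17, in <module>
  File "<stdin>", line 10, in blob
    return _wrapfunc(a, 'argmax', axis=axis, out=out, **kwds)
    return bound(*args, **kwds)
ValueError: attempt to get argmax of an empty sequence
```

View pics/crop_t.png

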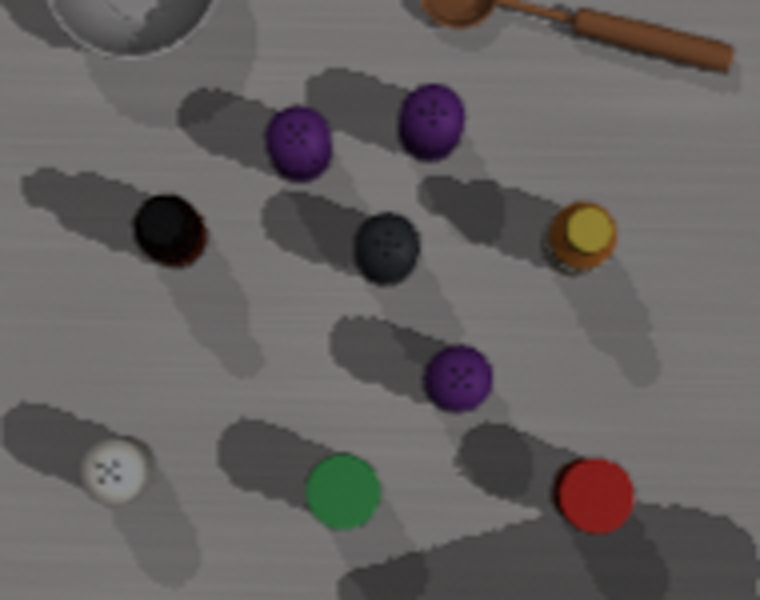

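View pics/crop_s.png

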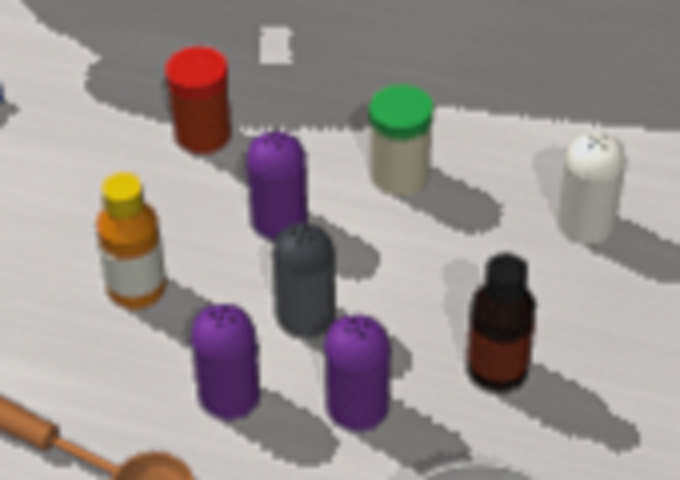

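In the crops, grey (387,248)/(305,280) is the only grey shaker of that shape; the purple ones are decoys, and the white one stays. The dark bottle with black cap and brown label (170,230)/(500,325) is soy; the amber one with yellow cap is vinegar. Next I'll complete the measurements from both views.

```bash
cat > m.py <<'E'
from h import *
def blob(q,seed,f,w=16,u=None):
    h=cv2.cvtColor(q['image'],cv2.COLOR_RGB2HSV).astype(int);m=f(h[...,0],h[...,1],h[...,2]).astype(np.uint8)
    k=np.zeros_like(m);x,y=seed;k[y-(u or w):y+(u or w),x-w:x+w]=1;m*=k
    n,l,st,c=cv2.connectedComponentsWithStats(m);i=1+np.argmax(st[1:,4]);return c[i],st[i],l==i
red=lambda h,s,v:((h<6)|(h>172))&(s>150)&(v>60)
E
python3 - <<'E'
from m import *
t=snap('top');s=snap('scene')
for q,p in((t,[(327,212),(320,203),(272,206),(275,212),(262,200)]),(s,[(316,195),(316,183),(365,195),(365,207),(325,205)])):
    h=cv2.cvtColor(q['image'],cv2.COLOR_RGB2HSV);print([h[y,x].tolist() for x,y in p])
dk=lambda h,s,v:(s>40)&(v<80)|(v<30)
lid=lambda h,s,v:(h>45)&(h<80)&(s>120)
for n,a,b,f,z in(('soy',(272,208),(365,200),dk,.045),('steel',(327,212),(316,190),dk,.037),('green',(316,272),(340,148),lid,.066),('red',(378,273),(290,140),red,.066)):
    for q,sd in((t,a),(s,b)):
        c,st,_=blob(q,sd,f,12,12 if q is t else 18);bb=[st[0]+(st[2]-1)/2,st[1]+(st[3]-1)/2];print(n,c.round(1),st,cast(q,[c],z)[0].round(4),cast(q,[bb],z)[0].round(4))
for n,sd,f in(('redtray',(181,253),red),('bluetray',(462,244),lambda h,s,v:(h>100)&(h<125)&(s>120)&(v>40))):
    for q,sd2 in((t,sd),(s,(460,198) if n[0]=='r' else (213,155))):
        c,st,l=blob(q,sd2,f,45)
        p=cv2.findContours(l.astype(np.uint8),0,1)[0];p=max(p,key=len)[:,0]
        w=cast(q,p,.018)[:,:2]; print(n,cv2.minAreaRect((w*1000).astype(np.float32)))
E
```

```text
[[107, 41, 44], [0, 4, 61], [110, 48, 16], [0, 191, 8], [0, 7, 74]]
[[108, 19, 67], [105, 29, 71], [9, 64, 28], [7, 185, 77], [140, 149, 159]]
soy [272.3 207.4] [264 199  18  18 248] [0.6049 0.1225 0.045 ] [0.6046 0.122  0.045 ]
soy [364.9 203.2] [357 189  16  29 354] [0.6172 0.1247 0.045 ] [0.6167 0.1237 0.045 ]
steel [322.7 212.5] [319 204  11  17  77] [0.5959 0.0017 0.037 ] [ 0.5973 -0.0013  0.037 ]
steel [314.4 174.6] [311 172   6   6  11] [ 0.5526 -0.0262  0.037 ] [ 0.5528 -0.0285  0.037 ]
green [315.3 272.4] [307 264  18  18 255] [0.4541 0.0161 0.066 ] [0.4539 0.0156 0.066 ]
green [339.7 147.3] [332 141  16  13 162] [0.4625 0.0166 0.066 ] [0.4616 0.0157 0.066 ]
red [378.5 273.5] [370 265  18  18 268] [ 0.4549 -0.13    0.066 ] [ 0.4549 -0.1302  0.066 ]
red [288.9 138.1] [282 132  15  14 171] [ 0.4662 -0.1273  0.066 ] [ 0.4676 -0.1265  0.066 ]
redtray ((492.62738037109375, 343.0364685058594), (80.17230987548828, 158.2689666748047), 89.5347671508789)
redtray ((502.48028564453125, 343.2728271484375), (77.13983917236328, 169.9312744140625), 89.64063262939453)
bluetray ((530.4212646484375, -336.168212890625), (79.31148529052734, 158.64794921875), 79.77967071533203)
bluetray ((540.1631469726562, -331.6806945800781), (87.5784683227539, 167.37420654296875), 79.75408935546875)
```

Request:
arm_command(
  series=[
    {"dz":-0.1,"az":-0.035},
    {"dz":-0.1,"az":-0.07},
    {"dz":-0.1,"az":-0.097},
    {"dz":-0.1,"az":-0.097},
  ],
  force=25,
)

```text
validation failed for argument at $.se...
```

Request:
arm_command(
  series=[
    {"dx":0,"dy":0,"dz":0,"ax":0,"ay":0,"az":0.035,"gripper":1},
    {"dx":0,"dy":0,"dz":0,"ax":0,"ay":0,"az":0.07,"gripper":1},
    {"dx":0,"dy":0,"dz":0,"ax":0,"ay":0,"az":0.0967,"gripper":1},
    {"dx":0,"dy":0,"dz":0,"ax":0,"ay":0,"az":0.0967,"gripper":1},
  ],
  force=25,
)

```text
time_s: 0.63
eef_pos: [0.2019, -0.6441, 0.2186]
eef_rot: [[1.0, -0.004, -0.0], [-0.004, -1.0, 0.0], [-0.0, -0.0, -1.0]]
contact_force: [0.4, 0.0, 0.2]
opening: 0.0928
gripper_force: 0.0
```

Run:
```python
from h import *
t=snap('top');print(cast(t,[(326.5,212.1)]*3,.04)[0])
m=cast(t,[(234,173)],0)
st=r.get_state();print(st['eef_pos'],np.round(st['eef_rot'],3),st['joints'])
```

```text
[ 0.5968871  -0.00725624  0.04      ]
[ 0.20191811 -0.64407038  0.21861193] [[ 1.     0.001 -0.   ]
 [ 0.001 -1.     0.   ]
 [-0.    -0.    -1.   ]] [-7.47590969e+01  6.64612049e+00  8.26009568e+01  8.55249519e-04
  9.07572062e+01  1.51568494e+01]
```

Request:
arm_command(
  series=[
    {"dx":0.5,"dy":-0.96,"dz":0,"ax":0,"ay":0,"az":0,"gripper":1},
    {"dx":0.5,"dy":-0.96,"dz":0,"ax":0,"ay":0,"az":0,"gripper":1},
    {"dx":0.5,"dy":-0.96,"dz":0,"ax":0,"ay":0,"az":0,"gripper":1},
  ],
)

```text
time_s: 0.93
eef_pos: [0.244, -0.5635, 0.219]
eef_rot: [[1.0, 0.006, 0.001], [0.006, -1.0, 0.001], [0.001, -0.001, -1.0]]
contact_force: [-0.3, 0.1, 0.4]
opening: 0.0931
gripper_force: 0.0
```

Request:
arm_command(
  series=[
    {"dx":0.5,"dy":-0.96,"dz":0,"ax":0,"ay":0,"az":0,"gripper":1},
    {"dx":0.5,"dy":-0.96,"dz":0,"ax":0,"ay":0,"az":0,"gripper":1},
    {"dx":0.5,"dy":-0.96,"dz":0,"ax":0,"ay":0,"az":0,"gripper":1},
  ],
)

```text
time_s: 1.18
eef_pos: [0.284, -0.4867, 0.2192]
eef_rot: [[1.0, 0.006, 0.001], [0.006, -1.0, 0.0], [0.001, -0.0, -1.0]]
contact_force: [-0.2, -0.2, 0.2]
opening: 0.0925
gripper_force: 0.0
```

Request:
arm_command(
  series=[
    {"dx":0.5,"dy":-0.96,"dz":0,"ax":0,"ay":0,"az":0,"gripper":1},
    {"dx":0.5,"dy":-0.96,"dz":0,"ax":0,"ay":0,"az":0,"gripper":1},
    {"dx":0.5,"dy":-0.96,"dz":0,"ax":0,"ay":0,"az":0,"gripper":1},
  ],
)

```text
time_s: 1.43
eef_pos: [0.3238, -0.41, 0.2192]
eef_rot: [[1.0, 0.006, 0.001], [0.006, -1.0, 0.0], [0.001, -0.0, -1.0]]
contact_force: [0.2, 0.3, -0.7]
opening: 0.0928
gripper_force: 0.0
```

Request:
arm_command(
  series=[
    {"dx":0.5,"dy":-0.96,"dz":0,"ax":0,"ay":0,"az":0,"gripper":1},
    {"dx":0.5,"dy":-0.96,"dz":0,"ax":0,"ay":0,"az":0,"gripper":1},
    {"dx":0.5,"dy":-0.96,"dz":0,"ax":0,"ay":0,"az":0,"gripper":1},
  ],
)

```text
time_s: 1.68
eef_pos: [0.3638, -0.3332, 0.2191]
eef_rot: [[1.0, 0.006, 0.001], [0.006, -1.0, 0.0], [0.001, -0.0, -1.0]]
contact_force: [-0.6, 0.2, 0.9]
opening: 0.0929
gripper_force: 0.0
```

Request:
arm_command(
  series=[
    {"dx":0.5,"dy":-0.96,"dz":0,"ax":0,"ay":0,"az":0,"gripper":1},
    {"dx":0.5,"dy":-0.96,"dz":0,"ax":0,"ay":0,"az":0,"gripper":1},
    {"dx":0.5,"dy":-0.96,"dz":0,"ax":0,"ay":0,"az":0,"gripper":1},
  ],
)

```text
time_s: 1.93
eef_pos: [0.4038, -0.2563, 0.219]
eef_rot: [[1.0, 0.006, 0.001], [0.006, -1.0, 0.001], [0.001, -0.001, -1.0]]
contact_force: [0.1, -0.4, 0.3]
opening: 0.0928
gripper_force: 0.0
```

Request:
arm_command(
  series=[
    {"dx":0.5,"dy":-0.96,"dz":0,"ax":0,"ay":0,"az":0,"gripper":1},
    {"dx":0.5,"dy":-0.96,"dz":0,"ax":0,"ay":0,"az":0,"gripper":1},
    {"dx":0.5,"dy":-0.96,"dz":0,"ax":0,"ay":0,"az":0,"gripper":1},
  ],
)

```text
time_s: 2.18
eef_pos: [0.4438, -0.1795, 0.2189]
eef_rot: [[1.0, 0.006, 0.001], [0.006, -1.0, 0.001], [0.001, -0.001, -1.0]]
contact_force: [0.2, -0.5, 0.2]
opening: 0.093
gripper_force: 0.0
```

Request:
arm_command(
  series=[
    {"dx":0.5,"dy":-0.96,"dz":0,"ax":0,"ay":0,"az":0,"gripper":1},
    {"dx":0.5,"dy":-0.96,"dz":0,"ax":0,"ay":0,"az":0,"gripper":1},
    {"dx":0.5,"dy":-0.96,"dz":0,"ax":0,"ay":0,"az":0,"gripper":1},
  ],
)

```text
time_s: 2.43
eef_pos: [0.4838, -0.1028, 0.2187]
eef_rot: [[1.0, 0.006, 0.001], [0.006, -1.0, 0.001], [0.001, -0.001, -1.0]]
contact_force: [0.1, -0.7, -1.1]
opening: 0.0933
gripper_force: 0.0
```

Request:
arm_command(
  series=[
    {"dx":0.5,"dy":-0.96,"dz":0,"ax":0,"ay":0,"az":0,"gripper":1},
    {"dx":0.5,"dy":-0.96,"dz":0,"ax":0,"ay":0,"az":0,"gripper":1},
    {"dx":0.5,"dy":-0.96,"dz":0,"ax":0,"ay":0,"az":0,"gripper":1},
  ],
)

```text
time_s: 2.68
eef_pos: [0.5237, -0.0261, 0.2184]
eef_rot: [[1.0, 0.005, 0.0], [0.005, -1.0, 0.001], [0.0, -0.001, -1.0]]
contact_force: [-0.3, -0.7, -0.3]
opening: 0.0929
gripper_force: 0.0
```

Run:
```python
from h import *
s=snap('wrist','w1.png');R=cv2.Rodrigues(np.array(s['rvec'],float))[0];print(-R.T@np.ravel(s['tvec']),R[2])
st=r.get_state();print(st['time_s'],st['eef_pos'],np.round(st['eef_rot'],3),st['joints'])
```

```text
[ 0.59803924 -0.02622749  0.38385065] [-2.71037129e-01 -6.46301688e-04 -9.62568676e-01]
2.7333 [ 0.52304196 -0.02767364  0.21834249] [[ 1.     0.006 -0.001]
 [ 0.006 -1.     0.   ]
 [-0.001 -0.    -1.   ]] [-5.82830230e+00 -1.24152144e+01  1.00981153e+02  1.57583715e-02
  9.14646538e+01  8.38469825e+01]
```

View pics/w1.png

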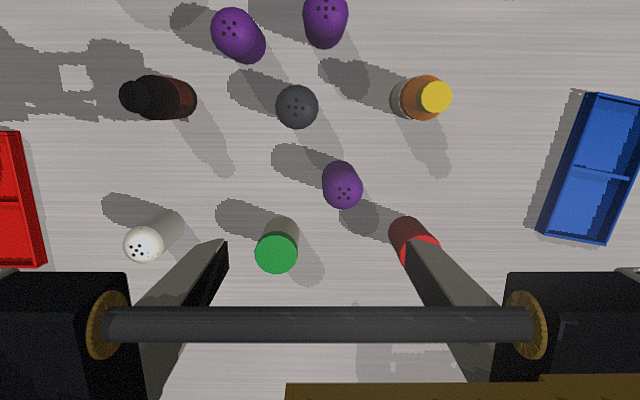

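The wrist view shows soy cap (131,97), steel dome holes (296,106), green lid (276,253) and the blue tray at right. I'll cast these for a cross-check.

Run:
```python
from m import *
s=snap('wrist');print(s['image'][97,133],s['image'][97,165],s['image'][106,296])
print(cast(s,[(132,97),(187,98),(296,106),(297,107),(276,253)],[.095,.03,.076,.055,.066]).round(4))
c,st,l=blob(s,(276,253),lambda h,s,v:(h>45)&(h<80)&(s>120),30);print(st,cast(s,[c],.063))
l=blob(s,(590,170),lambda h,s,v:(h>100)&(h<125)&(s>120)&(v>40),49,90)[2]
print(cast(s,[(586,92),(540,234),(608,245)],.018).round(3))
```

```text
[28 25 25] [28 28 27] [70 71 74]
[[ 0.6037  0.1215  0.095 ]
 [ 0.6043  0.1004  0.03  ]
 [ 0.5972 -0.01    0.076 ]
 [ 0.5963 -0.0098  0.055 ]
 [ 0.4548  0.012   0.066 ]]
[ 253  231   42   42 1325] [[0.45360437 0.01472475 0.063     ]]
[[ 0.614 -0.304  0.018]
 [ 0.458 -0.284  0.018]
 [ 0.445 -0.367  0.018]]
```

Request:
arm_command(
  series=[
    {"dx":0.5,"dy":-0.92,"dz":0,"ax":0,"ay":0,"az":0,"gripper":1},
    {"dx":0.5,"dy":-0.92,"dz":0,"ax":0,"ay":0,"az":0,"gripper":1},
    {"dx":0.5,"dy":-0.92,"dz":0,"ax":0,"ay":0,"az":0,"gripper":1},
  ],
)

```text
time_s: 3.03
eef_pos: [0.5635, 0.0463, 0.2183]
eef_rot: [[1.0, 0.003, -0.0], [0.003, -1.0, 0.001], [-0.0, -0.001, -1.0]]
contact_force: [0.5, 0.0, -0.7]
opening: 0.093
gripper_force: 0.0
```

Request:
arm_command(
  series=[
    {"dx":0.5,"dy":-0.92,"dz":0,"ax":0,"ay":0,"az":0,"gripper":1},
    {"dx":0.5,"dy":-0.92,"dz":0,"ax":0,"ay":0,"az":0,"gripper":1},
    {"dx":0.5,"dy":-0.92,"dz":0.5,"ax":0,"ay":0,"az":0,"gripper":1},
    {"dx":0.5,"dy":-0.92,"dz":1,"ax":0,"ay":0,"az":0,"gripper":1},
    {"dx":0.5,"dy":-0.92,"dz":1,"ax":0,"ay":0,"az":0,"gripper":1},
    {"dx":0.5,"dy":-0.92,"dz":1,"ax":0,"ay":0,"az":0,"gripper":1},
  ],
)

```text
time_s: 3.53
eef_pos: [0.6012, 0.1158, 0.1377]
eef_rot: [[1.0, -0.0, -0.003], [-0.0, -1.0, -0.001], [-0.003, 0.001, -1.0]]
contact_force: [-0.6, -0.3, 0.7]
opening: 0.0932
gripper_force: 0.0
```

Run:
```python
from h import *
s=snap('wrist','w2.png');st=r.get_state();print(st['time_s'],st['eef_pos'],np.round(st['eef_rot'],3))
```

```text
3.5833 [0.6022215  0.11611093 0.14022074] [[ 1.    -0.001  0.   ]
 [-0.001 -1.    -0.   ]
 [ 0.     0.    -1.   ]]
```

View pics/w2.png

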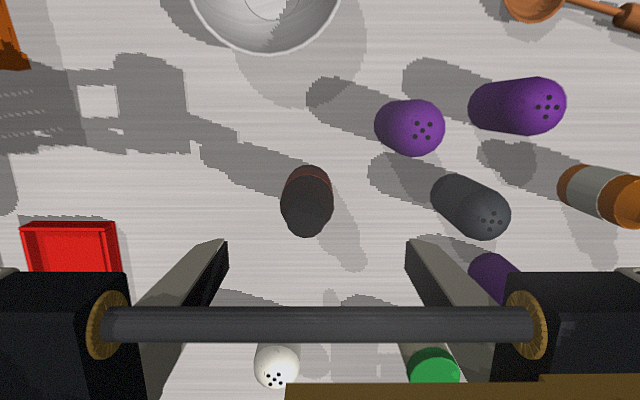

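Soy cap is at (305,207), slightly left of the fingers' midline, which agrees with the measured y = 0.121. Descending and gripping.

Request:
arm_command(
  series=[
    {"dx":0.025,"dy":-0.06,"dz":0.1,"ax":0,"ay":0,"az":0,"gripper":1},
    {"dx":0.025,"dy":-0.06,"dz":0.4,"ax":0,"ay":0,"az":0,"gripper":1},
    {"dx":0.025,"dy":-0.06,"dz":0.7,"ax":0,"ay":0,"az":0,"gripper":1},
  ],
)

```text
time_s: 3.83
eef_pos: [0.6058, 0.1223, 0.0855]
eef_rot: [[1.0, -0.0, 0.006], [-0.0, -1.0, 0.001], [0.006, -0.001, -1.0]]
contact_force: [-0.4, 0.9, 0.2]
opening: 0.0931
gripper_force: 0.0
```

Request:
arm_command(
  series=[
    {"dx":0,"dy":0,"dz":0.2,"ax":0,"ay":0,"az":0,"gripper":1},
    {"dx":0,"dy":0,"dz":0.4,"ax":0,"ay":0,"az":0,"gripper":1},
    {"dx":0,"dy":0,"dz":0.6,"ax":0,"ay":0,"az":0,"gripper":1},
    {"dx":0,"dy":0,"dz":0.7,"ax":0,"ay":0,"az":0,"gripper":1},
    {"dx":0,"dy":0,"dz":0.7,"ax":0,"ay":0,"az":0,"gripper":1},
    {"dx":0,"dy":0,"dz":0.7,"ax":0,"ay":0,"az":0,"gripper":0},
    {"dx":0,"dy":0,"dz":0.7,"ax":0,"ay":0,"az":0,"gripper":-0.3},
    {"dx":0,"dy":0,"dz":0.7,"ax":0,"ay":0,"az":0,"gripper":-0.3},
    {"dx":0,"dy":0,"dz":0.7,"ax":0,"ay":0,"az":0,"gripper":-0.3},
    {"dx":0,"dy":0,"dz":0.7,"ax":0,"ay":0,"az":0,"gripper":-0.3},
    {"dx":0,"dy":0,"dz":0.7,"ax":0,"ay":0,"az":0,"gripper":-0.3},
    {"dx":0,"dy":0,"dz":0.7,"ax":0,"ay":0,"az":0,"gripper":-0.3},
    {"dx":0,"dy":0,"dz":0.7,"ax":0,"ay":0,"az":0,"gripper":-0.3},
    {"dx":0,"dy":0,"dz":0.7,"ax":0,"ay":0,"az":0,"gripper":-0.3},
  ],
  force=25,
)

```text
time_s: 5.0
eef_pos: [0.6039, 0.1224, 0.0267]
eef_rot: [[1.0, -0.0, -0.0], [-0.0, -1.0, 0.0], [-0.0, -0.0, -1.0]]
contact_force: [-0.0, 0.9, 0.9]
opening: 0.0396
gripper_force: 25.0
```

Request:
arm_command(
  series=[
    {"dx":0,"dy":0,"dz":-0.2,"ax":0,"ay":0,"az":0,"gripper":-0.3},
    {"dx":0,"dy":0,"dz":-0.5,"ax":0,"ay":0,"az":0,"gripper":-0.3},
    {"dx":0,"dy":0,"dz":-0.85,"ax":0,"ay":0,"az":0,"gripper":-0.3},
  ],
)

```text
time_s: 5.25
eef_pos: [0.6029, 0.1221, 0.0938]
eef_rot: [[1.0, -0.0, -0.003], [-0.0, -1.0, -0.0], [-0.003, 0.0, -1.0]]
contact_force: [0.7, 0.5, -1.2]
opening: 0.0396
gripper_force: 25.0
```

Request:
arm_command(
  series=[
    {"dx":0,"dy":0,"dz":-0.4,"ax":0,"ay":0,"az":0,"gripper":-0.3},
    {"dx":0,"dy":0,"dz":-0.7,"ax":0,"ay":0,"az":0,"gripper":-0.3},
    {"dx":-0.02,"dy":-0.1,"dz":-0.8,"ax":0,"ay":0,"az":0,"gripper":-0.3},
    {"dx":-0.1,"dy":-0.3,"dz":-0.8,"ax":0,"ay":0,"az":0,"gripper":-0.3},
  ],
)

```text
time_s: 5.58
eef_pos: [0.597, 0.146, 0.1607]
eef_rot: [[1.0, -0.002, 0.003], [-0.002, -1.0, 0.0], [0.003, -0.0, -1.0]]
contact_force: [-0.2, 0.3, -1.7]
opening: 0.0396
gripper_force: 25.0
```

Request:
arm_command(
  series=[
    {"dx":-0.1,"dy":-0.3,"dz":0,"ax":0,"ay":0,"az":0,"gripper":-0.3},
    {"dx":-0.2,"dy":-0.6,"dz":0,"ax":0,"ay":0,"az":0,"gripper":-0.3},
    {"dx":-0.3,"dy":-1,"dz":0,"ax":0,"ay":0,"az":0,"gripper":-0.3},
  ],
)

```text
time_s: 5.83
eef_pos: [0.571, 0.2268, 0.1572]
eef_rot: [[1.0, -0.001, -0.001], [-0.001, -1.0, -0.001], [-0.001, 0.001, -1.0]]
contact_force: [1.1, -1.0, -2.2]
opening: 0.0396
gripper_force: 25.0
```

Request:
arm_command(
  series=[
    {"dx":-0.1,"dy":-0.3,"dz":0,"ax":0,"ay":0,"az":0,"gripper":-0.3},
    {"dx":-0.2,"dy":-0.6,"dz":0,"ax":0,"ay":0,"az":0,"gripper":-0.3},
    {"dx":-0.3,"dy":-0.85,"dz":0,"ax":0,"ay":0,"az":0,"gripper":-0.3},
    {"dx":-0.3,"dy":-0.95,"dz":0,"ax":0,"ay":0,"az":0,"gripper":-0.3},
    {"dx":-0.3,"dy":-0.95,"dz":0,"ax":0,"ay":0,"az":0,"gripper":-0.3},
  ],
)

```text
time_s: 6.25
eef_pos: [0.5471, 0.3039, 0.1574]
eef_rot: [[1.0, 0.002, -0.001], [0.002, -1.0, -0.0], [-0.001, 0.0, -1.0]]
contact_force: [0.4, -0.1, -2.0]
opening: 0.0397
gripper_force: 25.0
```

Run:
```python
from m import *
s=snap('wrist','w3.png');st=r.get_state();print(st['time_s'],st['eef_pos'],np.round(st['eef_rot'],3))
t=snap('scene')
```

```text
6.3 [0.54757731 0.30273703 0.1575716 ] [[ 1.     0.001 -0.001]
 [ 0.001 -1.    -0.001]
 [-0.001  0.001 -1.   ]]
```

View pics/w3.png

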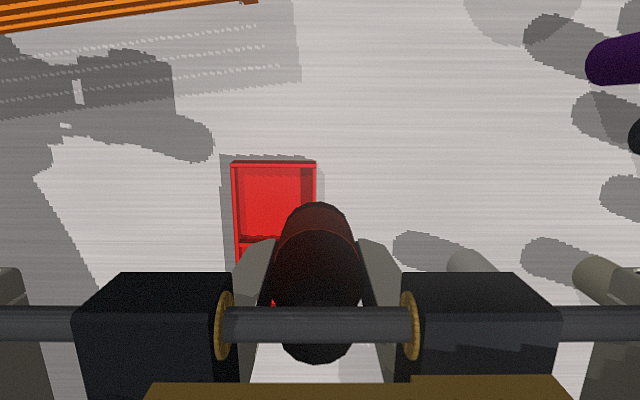

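The wrist view shows the red tray's far rim corners at (231,162) and (316,162), and the divider near row 240.

Run:
```python
from m import *
s=snap('wrist');c=cast(s,[(231,162),(316.5,162),(255,238)],.018);print(c.round(4))
q=snap('scene');h=cv2.cvtColor(q['image'],cv2.COLOR_RGB2HSV).astype(int)
```

```text
[[0.5738 0.3779 0.018 ]
 [0.5738 0.3013 0.018 ]
 [0.501  0.3598 0.018 ]]
```

Request:
arm_command(
  series=[
    {"dx":-0.18,"dy":-0.48,"dz":0,"ax":0,"ay":0,"az":0,"gripper":-0.3},
    {"dx":-0.18,"dy":-0.48,"dz":0,"ax":0,"ay":0,"az":0,"gripper":-0.3},
    {"dx":-0.18,"dy":-0.48,"dz":0.3,"ax":0,"ay":0,"az":0,"gripper":-0.3},
    {"dx":-0.18,"dy":-0.48,"dz":0.6,"ax":0,"ay":0,"az":0,"gripper":-0.3},
    {"dx":-0.18,"dy":-0.48,"dz":0.9,"ax":0,"ay":0,"az":0,"gripper":-0.3},
  ],
)

```text
time_s: 6.87
eef_pos: [0.5339, 0.3401, 0.086]
eef_rot: [[1.0, -0.001, 0.001], [-0.001, -1.0, 0.0], [0.001, -0.0, -1.0]]
contact_force: [-0.2, 0.4, -1.9]
opening: 0.0398
gripper_force: 25.0
```

Request:
arm_command(
  series=[
    {"dx":0,"dy":0,"dz":0.15,"ax":0,"ay":0,"az":0,"gripper":-0.3},
    {"dx":0,"dy":0,"dz":0.3,"ax":0,"ay":0,"az":0,"gripper":-0.3},
    {"dx":0,"dy":0,"dz":0.45,"ax":0,"ay":0,"az":0,"gripper":-0.3},
    {"dx":0,"dy":0,"dz":0.55,"ax":0,"ay":0,"az":0,"gripper":-0.3},
    {"dx":0,"dy":0,"dz":0.6,"ax":0,"ay":0,"az":0,"gripper":-0.3},
    {"dx":0,"dy":0,"dz":0.6,"ax":0,"ay":0,"az":0,"gripper":-0.3},
    {"dx":0,"dy":0,"dz":0.6,"ax":0,"ay":0,"az":0,"gripper":-0.3},
  ],
)

```text
time_s: 7.45
eef_pos: [0.5338, 0.3408, 0.0392]
eef_rot: [[1.0, 0.0, 0.001], [0.0, -1.0, 0.0], [0.001, -0.0, -1.0]]
contact_force: [0.0, -1.3, -1.0]
opening: 0.0396
gripper_force: 25.0
```

Run:
```python
from m import *
s=snap('scene');st=r.get_state();print(st['time_s'],st['eef_pos'],st['contact_force'])
cv2.imwrite('pics/s3.png',cv2.resize(cv2.cvtColor(s['image'][120:260,370:530],cv2.COLOR_RGB2BGR),None,fx=4,fy=4))
```

```text
7.5 [0.53388668 0.34093492 0.0395059 ] [-0.35454369  0.98237184 -2.14401183]
```

View pics/s3.png

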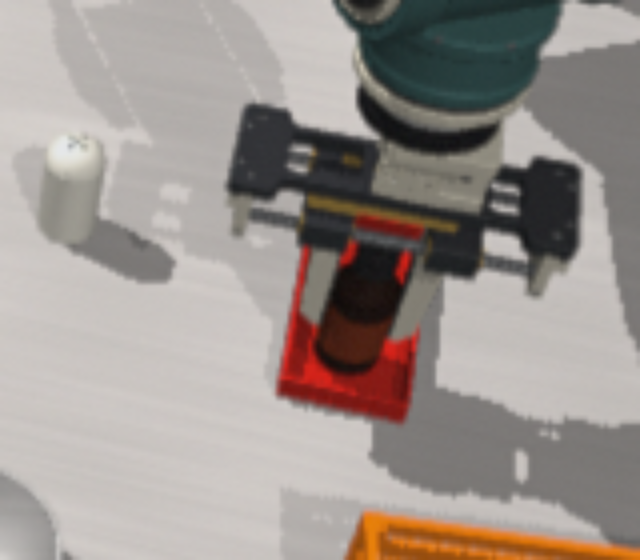

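The soy hangs inside the far compartment of the red tray, its base about (350,365) in the crop, with margin on all sides. Lowering gently.

Request:
arm_command(
  series=[
    {"dx":0,"dy":0,"dz":0.04,"ax":0,"ay":0,"az":0,"gripper":-0.3},
    {"dx":0,"dy":0,"dz":0.07,"ax":0,"ay":0,"az":0,"gripper":-0.3},
    {"dx":0,"dy":0,"dz":0.1,"ax":0,"ay":0,"az":0,"gripper":-0.3},
    {"dx":0,"dy":0,"dz":0.1,"ax":0,"ay":0,"az":0,"gripper":-0.3},
    {"dx":0,"dy":0,"dz":0.1,"ax":0,"ay":0,"az":0,"gripper":-0.3},
  ],
)

```text
time_s: 7.92
eef_pos: [0.5335, 0.3408, 0.0306]
eef_rot: [[1.0, 0.0, 0.0], [0.0, -1.0, 0.0], [0.0, -0.0, -1.0]]
contact_force: [-0.2, 1.3, -1.9]
opening: 0.0393
gripper_force: 25.0
```

Request:
arm_command(
  series=[
    {"dx":0,"dy":0,"dz":0.01,"ax":0,"ay":0,"az":0,"gripper":-0.3},
    {"dx":0,"dy":0,"dz":0.01,"ax":0,"ay":0,"az":0,"gripper":-0.3},
    {"dx":0,"dy":0,"dz":0.01,"ax":0,"ay":0,"az":0,"gripper":-0.3},
  ],
)

```text
time_s: 8.17
eef_pos: [0.5336, 0.3408, 0.0306]
eef_rot: [[1.0, 0.0, 0.0], [0.0, -1.0, 0.0], [0.0, -0.0, -1.0]]
contact_force: [-3.4, -2.7, 6.2]
opening: 0.0396
gripper_force: 25.0
```

Request:
arm_command(
  series=[
    {"dx":0,"dy":0,"dz":0,"ax":0,"ay":0,"az":0,"gripper":0.1},
    {"dx":0,"dy":0,"dz":0,"ax":0,"ay":0,"az":0,"gripper":0.4},
    {"dx":0,"dy":0,"dz":0,"ax":0,"ay":0,"az":0,"gripper":0.7},
    {"dx":0,"dy":0,"dz":0,"ax":0,"ay":0,"az":0,"gripper":1},
    {"dx":0,"dy":0,"dz":0,"ax":0,"ay":0,"az":0,"gripper":1},
    {"dx":0,"dy":0,"dz":0,"ax":0,"ay":0,"az":0,"gripper":1},
    {"dx":0,"dy":0,"dz":-0.2,"ax":0,"ay":0,"az":0,"gripper":1},
    {"dx":0,"dy":0,"dz":-0.6,"ax":0,"ay":0,"az":0,"gripper":1},
    {"dx":0,"dy":0,"dz":-1,"ax":0,"ay":0,"az":0,"gripper":1},
  ],
)

```text
time_s: 8.92
eef_pos: [0.5329, 0.3403, 0.1097]
eef_rot: [[1.0, -0.0, -0.002], [-0.0, -1.0, -0.001], [-0.002, 0.001, -1.0]]
contact_force: [0.2, -0.6, 0.3]
opening: 0.0916
gripper_force: 0.0
```

Request:
arm_command(
  series=[
    {"dx":0,"dy":0,"dz":-0.5,"ax":0,"ay":0,"az":0,"gripper":1},
    {"dx":0,"dy":0,"dz":-0.9,"ax":0,"ay":0,"az":0,"gripper":1},
    {"dx":0,"dy":0,"dz":-1,"ax":0,"ay":0,"az":0,"gripper":1},
  ],
)

```text
time_s: 9.17
eef_pos: [0.5347, 0.3414, 0.1962]
eef_rot: [[1.0, 0.0, 0.006], [-0.0, -1.0, 0.004], [0.006, -0.004, -1.0]]
contact_force: [0.6, 0.6, 1.0]
opening: 0.0928
gripper_force: 0.0
```

Request:
arm_command(
  series=[
    {"dx":-0.25,"dy":1,"dz":0,"ax":0,"ay":0,"az":0,"gripper":1},
    {"dx":-0.25,"dy":1,"dz":0,"ax":0,"ay":0,"az":0,"gripper":1},
    {"dx":-0.25,"dy":1,"dz":0,"ax":0,"ay":0,"az":0,"gripper":1},
  ],
)

```text
time_s: 9.42
eef_pos: [0.5125, 0.2566, 0.1899]
eef_rot: [[1.0, -0.002, 0.0], [-0.002, -1.0, -0.001], [0.0, 0.001, -1.0]]
contact_force: [-0.5, 0.2, 0.2]
opening: 0.093
gripper_force: 0.0
```

Request:
arm_command(
  series=[
    {"dx":-0.25,"dy":1,"dz":0,"ax":0,"ay":0,"az":0,"gripper":1},
    {"dx":-0.25,"dy":1,"dz":0,"ax":0,"ay":0,"az":0,"gripper":1},
    {"dx":-0.25,"dy":1,"dz":0,"ax":0,"ay":0,"az":0,"gripper":1},
  ],
)

```text
time_s: 9.67
eef_pos: [0.4925, 0.1766, 0.1898]
eef_rot: [[1.0, -0.002, 0.0], [-0.002, -1.0, -0.001], [0.0, 0.001, -1.0]]
contact_force: [-0.5, 0.7, 0.4]
opening: 0.0931
gripper_force: 0.0
```

Request:
arm_command(
  series=[
    {"dx":-0.25,"dy":1,"dz":0,"ax":0,"ay":0,"az":0,"gripper":1},
    {"dx":-0.25,"dy":1,"dz":0,"ax":0,"ay":0,"az":0,"gripper":1},
    {"dx":-0.25,"dy":1,"dz":0,"ax":0,"ay":0,"az":0,"gripper":1},
  ],
)

```text
time_s: 9.92
eef_pos: [0.4725, 0.0966, 0.1899]
eef_rot: [[1.0, -0.003, 0.0], [-0.003, -1.0, -0.001], [0.0, 0.001, -1.0]]
contact_force: [-0.2, 0.4, -0.1]
opening: 0.0931
gripper_force: 0.0
```

Request:
arm_command(
  series=[
    {"dx":-0.25,"dy":1,"dz":0,"ax":0,"ay":0,"az":0,"gripper":1},
    {"dx":-0.25,"dy":1,"dz":0,"ax":0,"ay":0,"az":0,"gripper":1},
    {"dx":-0.25,"dy":1,"dz":0,"ax":0,"ay":0,"az":0,"gripper":1},
    {"dx":-0.25,"dy":1,"dz":0,"ax":0,"ay":0,"az":0,"gripper":1},
    {"dx":-0.25,"dy":1,"dz":0,"ax":0,"ay":0,"az":0,"gripper":1},
  ],
)

```text
time_s: 10.33
eef_pos: [0.4538, 0.0211, 0.1898]
eef_rot: [[1.0, -0.001, 0.0], [-0.001, -1.0, 0.0], [0.0, -0.0, -1.0]]
contact_force: [0.3, 0.3, 0.2]
opening: 0.093
gripper_force: 0.0
```

Run:
```python
from m import *
s=snap('wrist','w4.png');st=r.get_state();print(st['time_s'],st['eef_pos'],np.round(st['eef_rot'],3))
lid=lambda h,s,v:(h>45)&(h<80)&(s>120)
for q,sd,w in((s,(320,250),150),(snap('top'),(316,272),14)):
    c,b,l=blob(q,sd,lid,w);print(c,b,cast(q,[c],.064))
t=snap('scene');l=blob(t,(460,198),red,45)
cv2.imwrite('pics/s4.png',cv2.resize(cv2.cvtColor(t['image'][120:260,370:530],cv2.COLOR_RGB2BGR),None,fx=3,fy=3))
```

```text
10.3833 [0.45380795 0.02151849 0.1897744 ] [[ 1.  0. -0.]
 [ 0. -1.  0.]
 [-0. -0. -1.]]
[322.6983862 194.0851419] [ 299  171   48   47 1797] [[0.45378526 0.01509205 0.064     ]]Traceback (most recent call last):
  File "<stdin>", line 5, in <module>
  File "m.py", line 5, in blob
    n,l,st,c=cv2.connectedComponentsWithStats(m);i=1+np.argmax(st[1:,4]);return c[i],st[i],l==i
                                                     ~~~~~~~~~^^^^^^^^^^
    return _wrapfunc(a, 'argmax', axis=axis, out=out, **kwds)
    return bound(*args, **kwds)
ValueError: attempt to get argmax of an empty sequence
```

Green lid at wrist pixel (323,194) casts to (0.454, 0.015), agreeing with the first measurement. Picking it up and carrying it to the near red compartment.

Request:
arm_command(
  series=[
    {"dx":0,"dy":0.08,"dz":0.2,"ax":0,"ay":0,"az":0,"gripper":1},
    {"dx":0,"dy":0.08,"dz":0.6,"ax":0,"ay":0,"az":0,"gripper":1},
    {"dx":0,"dy":0.08,"dz":1,"ax":0,"ay":0,"az":0,"gripper":1},
  ],
)

```text
time_s: 10.68
eef_pos: [0.4542, 0.0154, 0.1095]
eef_rot: [[1.0, 0.002, 0.002], [0.002, -1.0, 0.0], [0.002, -0.0, -1.0]]
contact_force: [1.0, 0.8, -0.7]
opening: 0.0929
gripper_force: 0.0
```

Request:
arm_command(
  series=[
    {"dx":0,"dy":0,"dz":0.25,"ax":0,"ay":0,"az":0,"gripper":1},
    {"dx":0,"dy":0,"dz":0.5,"ax":0,"ay":0,"az":0,"gripper":1},
    {"dx":0,"dy":0,"dz":0.75,"ax":0,"ay":0,"az":0,"gripper":1},
    {"dx":0,"dy":0,"dz":0.92,"ax":0,"ay":0,"az":0,"gripper":1},
    {"dx":0,"dy":0,"dz":0.92,"ax":0,"ay":0,"az":0,"gripper":1},
    {"dx":0,"dy":0,"dz":0.92,"ax":0,"ay":0,"az":0,"gripper":0},
    {"dx":0,"dy":0,"dz":0.92,"ax":0,"ay":0,"az":0,"gripper":-0.3},
    {"dx":0,"dy":0,"dz":0.92,"ax":0,"ay":0,"az":0,"gripper":-0.3},
    {"dx":0,"dy":0,"dz":0.92,"ax":0,"ay":0,"az":0,"gripper":-0.3},
    {"dx":0,"dy":0,"dz":0.92,"ax":0,"ay":0,"az":0,"gripper":-0.3},
    {"dx":0,"dy":0,"dz":0.92,"ax":0,"ay":0,"az":0,"gripper":-0.3},
    {"dx":0,"dy":0,"dz":0.92,"ax":0,"ay":0,"az":0,"gripper":-0.3},
    {"dx":0,"dy":0,"dz":0.92,"ax":0,"ay":0,"az":0,"gripper":-0.3},
  ],
  force=25,
)

```text
time_s: 11.77
eef_pos: [0.4536, 0.0143, 0.0364]
eef_rot: [[1.0, -0.0, 0.0], [-0.0, -1.0, 0.0], [0.0, -0.0, -1.0]]
contact_force: [-0.0, 1.6, 1.4]
opening: 0.044
gripper_force: 0.8
```

Request:
arm_command(
  series=[
    {"dx":0,"dy":0,"dz":0,"ax":0,"ay":0,"az":0,"gripper":-0.3},
    {"dx":0,"dy":0,"dz":0,"ax":0,"ay":0,"az":0,"gripper":-0.3},
    {"dx":0,"dy":0,"dz":0,"ax":0,"ay":0,"az":0,"gripper":-0.3},
    {"dx":0,"dy":0,"dz":-0.2,"ax":0,"ay":0,"az":0,"gripper":-0.3},
    {"dx":0,"dy":0,"dz":-0.5,"ax":0,"ay":0,"az":0,"gripper":-0.3},
    {"dx":0,"dy":0,"dz":-0.85,"ax":0,"ay":0,"az":0,"gripper":-0.3},
  ],
)

```text
time_s: 12.27
eef_pos: [0.4525, 0.0143, 0.1037]
eef_rot: [[1.0, -0.0, -0.003], [-0.0, -1.0, 0.0], [-0.003, -0.0, -1.0]]
contact_force: [0.1, -0.6, -2.6]
opening: 0.0433
gripper_force: 25.0
```

Request:
arm_command(
  series=[
    {"dx":0,"dy":0,"dz":-0.4,"ax":0,"ay":0,"az":0,"gripper":-0.3},
    {"dx":0,"dy":0,"dz":-0.7,"ax":0,"ay":0,"az":0,"gripper":-0.3},
    {"dx":0,"dy":-0.05,"dz":-0.75,"ax":0,"ay":0,"az":0,"gripper":-0.3},
    {"dx":0,"dy":-0.25,"dz":-0.75,"ax":0,"ay":0,"az":0,"gripper":-0.3},
  ],
)

```text
time_s: 12.6
eef_pos: [0.4541, 0.0335, 0.1656]
eef_rot: [[1.0, -0.002, 0.003], [-0.002, -1.0, -0.0], [0.003, 0.0, -1.0]]
contact_force: [-0.6, -0.6, -2.1]
opening: 0.0436
gripper_force: 25.0
```

Request:
arm_command(
  series=[
    {"dx":0,"dy":-0.3,"dz":0,"ax":0,"ay":0,"az":0,"gripper":-0.3},
    {"dx":0,"dy":-0.65,"dz":0,"ax":0,"ay":0,"az":0,"gripper":-0.3},
    {"dx":0,"dy":-1,"dz":0,"ax":0,"ay":0,"az":0,"gripper":-0.3},
  ],
)

```text
time_s: 12.85
eef_pos: [0.453, 0.1153, 0.1631]
eef_rot: [[1.0, -0.001, -0.001], [-0.001, -1.0, -0.0], [-0.001, 0.0, -1.0]]
contact_force: [2.0, -0.6, -1.3]
opening: 0.0432
gripper_force: 25.0
```

Request:
arm_command(
  series=[
    {"dx":0,"dy":-0.35,"dz":0,"ax":0,"ay":0,"az":0,"gripper":-0.3},
    {"dx":0,"dy":-0.7,"dz":0,"ax":0,"ay":0,"az":0,"gripper":-0.3},
    {"dx":0,"dy":-1,"dz":0,"ax":0,"ay":0,"az":0,"gripper":-0.3},
  ],
)

```text
time_s: 13.1
eef_pos: [0.4528, 0.196, 0.1629]
eef_rot: [[1.0, 0.0, -0.001], [0.0, -1.0, -0.0], [-0.001, 0.0, -1.0]]
contact_force: [0.9, 0.2, -1.8]
opening: 0.0436
gripper_force: 25.0
```

Request:
arm_command(
  series=[
    {"dx":0,"dy":-0.35,"dz":0,"ax":0,"ay":0,"az":0,"gripper":-0.3},
    {"dx":0,"dy":-0.7,"dz":0,"ax":0,"ay":0,"az":0,"gripper":-0.3},
    {"dx":0,"dy":-1,"dz":0,"ax":0,"ay":0,"az":0,"gripper":-0.3},
  ],
)

```text
time_s: 13.35
eef_pos: [0.4528, 0.276, 0.1628]
eef_rot: [[1.0, 0.0, -0.001], [0.0, -1.0, -0.001], [-0.001, 0.001, -1.0]]
contact_force: [-0.4, 0.4, -1.7]
opening: 0.0433
gripper_force: 25.0
```

Request:
arm_command(
  series=[
    {"dx":0,"dy":-0.35,"dz":0,"ax":0,"ay":0,"az":0,"gripper":-0.3},
    {"dx":0,"dy":-0.6,"dz":0,"ax":0,"ay":0,"az":0,"gripper":-0.3},
    {"dx":0,"dy":-0.8,"dz":0,"ax":0,"ay":0,"az":0,"gripper":-0.3},
    {"dx":0,"dy":-0.8,"dz":0,"ax":0,"ay":0,"az":0,"gripper":-0.3},
    {"dx":0,"dy":-0.8,"dz":0,"ax":0,"ay":0,"az":0,"gripper":-0.3},
  ],
)

```text
time_s: 13.77
eef_pos: [0.4532, 0.3385, 0.1632]
eef_rot: [[1.0, 0.001, -0.001], [0.001, -1.0, -0.001], [-0.001, 0.001, -1.0]]
contact_force: [0.8, 0.2, -2.6]
opening: 0.0432
gripper_force: 25.0
```

Run:
```python
from m import *
s=snap('wrist','w5.png');st=r.get_state();print(st['time_s'],st['eef_pos'],np.round(st['eef_rot'],3),st['opening'])
t=snap('scene');cv2.imwrite('pics/s5.png',np.vstack([cv2.resize(cv2.cvtColor(t['image'][110:250,380:540],cv2.COLOR_RGB2BGR),(320,280)),cv2.resize(cv2.cvtColor(s['image'],cv2.COLOR_RGB2BGR),(320,200))]))
```

```text
13.8167 [0.45332765 0.3378872  0.1635001 ] [[ 1.     0.    -0.001]
 [ 0.    -1.    -0.001]
 [-0.001  0.001 -1.   ]] 0.0435180858282285
```

View pics/s5.png

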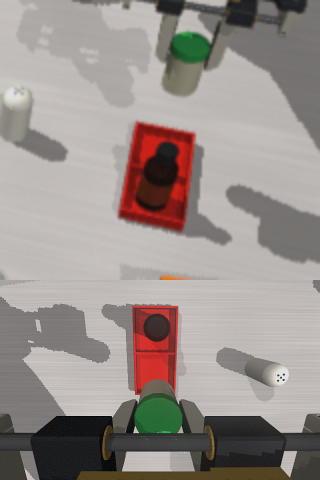

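Soy stands upright in the far compartment, and the jar is above the near one. Lowering.

Request:
arm_command(
  series=[
    {"dx":0.02,"dy":-0.04,"dz":0.2,"ax":0,"ay":0,"az":0,"gripper":-0.3},
    {"dx":0.02,"dy":-0.04,"dz":0.6,"ax":0,"ay":0,"az":0,"gripper":-0.3},
    {"dx":0.02,"dy":-0.04,"dz":1,"ax":0,"ay":0,"az":0,"gripper":-0.3},
  ],
)

```text
time_s: 14.12
eef_pos: [0.4559, 0.3409, 0.0844]
eef_rot: [[1.0, -0.001, 0.002], [-0.001, -1.0, 0.001], [0.002, -0.001, -1.0]]
contact_force: [0.2, 0.8, -2.8]
opening: 0.0432
gripper_force: 25.0
```

Request:
arm_command(
  series=[
    {"dx":0,"dy":0,"dz":0.15,"ax":0,"ay":0,"az":0,"gripper":-0.3},
    {"dx":0,"dy":0,"dz":0.3,"ax":0,"ay":0,"az":0,"gripper":-0.3},
    {"dx":0,"dy":0,"dz":0.4,"ax":0,"ay":0,"az":0,"gripper":-0.3},
    {"dx":0,"dy":0,"dz":0.46,"ax":0,"ay":0,"az":0,"gripper":-0.3},
    {"dx":0,"dy":0,"dz":0.5,"ax":0,"ay":0,"az":0,"gripper":-0.3},
    {"dx":0,"dy":0,"dz":0.5,"ax":0,"ay":0,"az":0,"gripper":-0.3},
    {"dx":0,"dy":0,"dz":0.5,"ax":0,"ay":0,"az":0,"gripper":-0.3},
  ],
)

```text
time_s: 14.7
eef_pos: [0.4555, 0.3417, 0.0451]
eef_rot: [[1.0, 0.0, 0.001], [0.0, -1.0, 0.001], [0.001, -0.001, -1.0]]
contact_force: [0.7, -0.1, -2.4]
opening: 0.0436
gripper_force: 25.0
```

Request:
arm_command(
  series=[
    {"dx":0,"dy":0,"dz":0.02,"ax":0,"ay":0,"az":0,"gripper":-0.3},
    {"dx":0,"dy":0,"dz":0.04,"ax":0,"ay":0,"az":0,"gripper":-0.3},
    {"dx":0,"dy":0,"dz":0.055,"ax":0,"ay":0,"az":0,"gripper":-0.3},
    {"dx":0,"dy":0,"dz":0.055,"ax":0,"ay":0,"az":0,"gripper":-0.3},
    {"dx":0,"dy":0,"dz":0.055,"ax":0,"ay":0,"az":0,"gripper":-0.3},
  ],
)

```text
time_s: 15.12
eef_pos: [0.4553, 0.3417, 0.0403]
eef_rot: [[1.0, 0.0, 0.001], [0.0, -1.0, 0.0], [0.001, -0.0, -1.0]]
contact_force: [-0.1, -0.4, 2.5]
opening: 0.0431
gripper_force: 25.0
```

Request:
arm_command(
  series=[
    {"dx":0,"dy":0,"dz":0.01,"ax":0,"ay":0,"az":0,"gripper":-0.3},
    {"dx":0,"dy":0,"dz":0.01,"ax":0,"ay":0,"az":0,"gripper":-0.3},
    {"dx":0,"dy":0,"dz":0.01,"ax":0,"ay":0,"az":0,"gripper":-0.3},
  ],
)

```text
time_s: 15.37
eef_pos: [0.4556, 0.3418, 0.0402]
eef_rot: [[1.0, 0.0, 0.001], [0.0, -1.0, 0.001], [0.001, -0.001, -1.0]]
contact_force: [-1.6, -0.5, 10.9]
opening: 0.0436
gripper_force: 25.0
```

Contact felt. Releasing and moving to the red jar.

Request:
arm_command(
  series=[
    {"dx":0,"dy":0,"dz":0,"ax":0,"ay":0,"az":0,"gripper":0.1},
    {"dx":0,"dy":0,"dz":0,"ax":0,"ay":0,"az":0,"gripper":0.4},
    {"dx":0,"dy":0,"dz":0,"ax":0,"ay":0,"az":0,"gripper":0.7},
    {"dx":0,"dy":0,"dz":0,"ax":0,"ay":0,"az":0,"gripper":1},
    {"dx":0,"dy":0,"dz":0,"ax":0,"ay":0,"az":0,"gripper":1},
    {"dx":0,"dy":0,"dz":0,"ax":0,"ay":0,"az":0,"gripper":1},
    {"dx":0,"dy":0,"dz":-0.2,"ax":0,"ay":0,"az":0,"gripper":1},
    {"dx":0,"dy":0,"dz":-0.6,"ax":0,"ay":0,"az":0,"gripper":1},
    {"dx":0,"dy":0,"dz":-1,"ax":0,"ay":0,"az":0,"gripper":1},
  ],
)

```text
time_s: 16.12
eef_pos: [0.4545, 0.341, 0.119]
eef_rot: [[1.0, 0.0, -0.002], [0.0, -1.0, -0.001], [-0.002, 0.001, -1.0]]
contact_force: [1.0, 0.3, 0.2]
opening: 0.0923
gripper_force: 0.0
```

Request:
arm_command(
  series=[
    {"dx":0,"dy":0,"dz":-0.5,"ax":0,"ay":0,"az":0,"gripper":1},
    {"dx":0,"dy":0,"dz":-0.9,"ax":0,"ay":0,"az":0,"gripper":1},
    {"dx":0,"dy":0,"dz":-0.9,"ax":0,"ay":0,"az":0,"gripper":1},
  ],
)

```text
time_s: 16.37
eef_pos: [0.4567, 0.3426, 0.1984]
eef_rot: [[1.0, 0.0, 0.007], [0.0, -1.0, 0.005], [0.007, -0.005, -1.0]]
contact_force: [0.7, -0.3, 0.6]
opening: 0.093
gripper_force: 0.0
```

Request:
arm_command(
  series=[
    {"dx":0,"dy":0.5,"dz":0,"ax":0,"ay":0,"az":0,"gripper":1},
    {"dx":0,"dy":1,"dz":0,"ax":0,"ay":0,"az":0,"gripper":1},
    {"dx":0,"dy":1,"dz":0,"ax":0,"ay":0,"az":0,"gripper":1},
  ],
)

```text
time_s: 16.62
eef_pos: [0.4551, 0.2574, 0.191]
eef_rot: [[1.0, -0.002, 0.001], [-0.002, -1.0, -0.001], [0.001, 0.001, -1.0]]
contact_force: [-0.3, -0.4, -0.8]
opening: 0.0928
gripper_force: 0.0
```

Request:
arm_command(
  series=[
    {"dx":0,"dy":0.5,"dz":0,"ax":0,"ay":0,"az":0,"gripper":1},
    {"dx":0,"dy":1,"dz":0,"ax":0,"ay":0,"az":0,"gripper":1},
    {"dx":0,"dy":1,"dz":0,"ax":0,"ay":0,"az":0,"gripper":1},
  ],
)

```text
time_s: 16.87
eef_pos: [0.4551, 0.1771, 0.191]
eef_rot: [[1.0, -0.003, 0.001], [-0.003, -1.0, -0.001], [0.001, 0.001, -1.0]]
contact_force: [-0.7, 1.1, -0.8]
opening: 0.0928
gripper_force: 0.0
```

Request:
arm_command(
  series=[
    {"dx":0,"dy":0.5,"dz":0,"ax":0,"ay":0,"az":0,"gripper":1},
    {"dx":0,"dy":1,"dz":0,"ax":0,"ay":0,"az":0,"gripper":1},
    {"dx":0,"dy":1,"dz":0,"ax":0,"ay":0,"az":0,"gripper":1},
  ],
)

```text
time_s: 17.12
eef_pos: [0.4551, 0.0971, 0.191]
eef_rot: [[1.0, -0.004, 0.0], [-0.004, -1.0, -0.001], [0.0, 0.001, -1.0]]
contact_force: [-0.8, 1.0, 0.6]
opening: 0.0931
gripper_force: 0.0
```

Request:
arm_command(
  series=[
    {"dx":0,"dy":0.5,"dz":0,"ax":0,"ay":0,"az":0,"gripper":1},
    {"dx":0,"dy":1,"dz":0,"ax":0,"ay":0,"az":0,"gripper":1},
    {"dx":0,"dy":1,"dz":0,"ax":0,"ay":0,"az":0,"gripper":1},
  ],
)

```text
time_s: 17.37
eef_pos: [0.4551, 0.017, 0.1909]
eef_rot: [[1.0, -0.004, 0.0], [-0.004, -1.0, -0.001], [0.0, 0.001, -1.0]]
contact_force: [0.3, 0.4, 1.1]
opening: 0.0929
gripper_force: 0.0
```

Request:
arm_command(
  series=[
    {"dx":0,"dy":0.5,"dz":0,"ax":0,"ay":0,"az":0,"gripper":1},
    {"dx":0,"dy":1,"dz":0,"ax":0,"ay":0,"az":0,"gripper":1},
    {"dx":0,"dy":1,"dz":0,"ax":0,"ay":0,"az":0,"gripper":1},
  ],
)

```text
time_s: 17.62
eef_pos: [0.455, -0.0629, 0.1908]
eef_rot: [[1.0, -0.004, -0.0], [-0.004, -1.0, -0.001], [-0.0, 0.001, -1.0]]
contact_force: [0.8, 0.7, 0.4]
opening: 0.093
gripper_force: 0.0
```

Request:
arm_command(
  series=[
    {"dx":0,"dy":0.5,"dz":0,"ax":0,"ay":0,"az":0,"gripper":1},
    {"dx":0,"dy":0.9,"dz":0,"ax":0,"ay":0,"az":0,"gripper":1},
    {"dx":0,"dy":0.9,"dz":0,"ax":0,"ay":0,"az":0,"gripper":1},
    {"dx":0,"dy":0.9,"dz":0,"ax":0,"ay":0,"az":0,"gripper":1},
  ],
)

```text
time_s: 17.95
eef_pos: [0.4552, -0.131, 0.1907]
eef_rot: [[1.0, -0.003, -0.001], [-0.003, -1.0, 0.0], [-0.001, -0.0, -1.0]]
contact_force: [-0.3, 0.4, 0.4]
opening: 0.0925
gripper_force: 0.0
```

Run:
```python
from m import *
s=snap('wrist','w6.png');st=r.get_state();print(st['time_s'],st['eef_pos'],np.round(st['eef_rot'],3))
c,b,l=blob(s,(320,200),lambda h,s,v:((h<6)|(h>172))&(s>150)&(v>140),90);print(c,b,cast(s,[c],.065))
```

```text
18.0 [ 0.45528734 -0.1301175   0.19078075] [[ 1.    -0.001 -0.   ]
 [-0.001 -1.     0.001]
 [-0.    -0.001 -1.   ]]
[316.86125212 194.27580372] [ 293  171   48   47 1773] [[ 0.4550061  -0.13186004  0.065     ]]
```

View pics/w6.png

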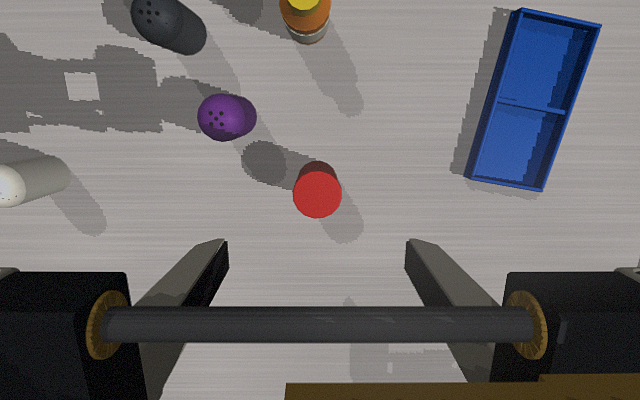

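The red jar lid is at (317,194), well centred. The whole blue tray is visible, with rim corners (520,8), (602,24), (545,191), (469,179).

Request:
arm_command(
  series=[
    {"dx":0,"dy":0.015,"dz":0.2,"ax":0,"ay":0,"az":0,"gripper":1},
    {"dx":0,"dy":0.015,"dz":0.6,"ax":0,"ay":0,"az":0,"gripper":1},
    {"dx":0,"dy":0.015,"dz":1,"ax":0,"ay":0,"az":0,"gripper":1},
  ],
)

```text
time_s: 18.25
eef_pos: [0.4559, -0.1304, 0.111]
eef_rot: [[1.0, 0.001, 0.003], [0.001, -1.0, -0.001], [0.003, 0.001, -1.0]]
contact_force: [0.4, -0.9, -1.1]
opening: 0.093
gripper_force: 0.0
```

Request:
arm_command(
  series=[
    {"dx":0,"dy":0,"dz":0.25,"ax":0,"ay":0,"az":0,"gripper":1},
    {"dx":0,"dy":0,"dz":0.5,"ax":0,"ay":0,"az":0,"gripper":1},
    {"dx":0,"dy":0,"dz":0.75,"ax":0,"ay":0,"az":0,"gripper":1},
    {"dx":0,"dy":0,"dz":0.92,"ax":0,"ay":0,"az":0,"gripper":1},
    {"dx":0,"dy":0,"dz":0.92,"ax":0,"ay":0,"az":0,"gripper":1},
    {"dx":0,"dy":0,"dz":0.92,"ax":0,"ay":0,"az":0,"gripper":0},
    {"dx":0,"dy":0,"dz":0.92,"ax":0,"ay":0,"az":0,"gripper":-0.3},
    {"dx":0,"dy":0,"dz":0.92,"ax":0,"ay":0,"az":0,"gripper":-0.3},
    {"dx":0,"dy":0,"dz":0.92,"ax":0,"ay":0,"az":0,"gripper":-0.3},
    {"dx":0,"dy":0,"dz":0.92,"ax":0,"ay":0,"az":0,"gripper":-0.3},
    {"dx":0,"dy":0,"dz":0.92,"ax":0,"ay":0,"az":0,"gripper":-0.3},
    {"dx":0,"dy":0,"dz":0.92,"ax":0,"ay":0,"az":0,"gripper":-0.3},
    {"dx":0,"dy":0,"dz":0.92,"ax":0,"ay":0,"az":0,"gripper":-0.3},
    {"dx":0,"dy":0,"dz":0.92,"ax":0,"ay":0,"az":0,"gripper":-0.3},
    {"dx":0,"dy":0,"dz":0.92,"ax":0,"ay":0,"az":0,"gripper":-0.3},
  ],
  force=25,
)

```text
time_s: 19.5
eef_pos: [0.4551, -0.1318, 0.0375]
eef_rot: [[1.0, -0.0, 0.0], [-0.0, -1.0, -0.0], [0.0, 0.0, -1.0]]
contact_force: [-0.3, -0.6, 0.7]
opening: 0.0434
gripper_force: 25.0
```

Request:
arm_command(
  series=[
    {"dx":0,"dy":0,"dz":-0.2,"ax":0,"ay":0,"az":0,"gripper":-0.3},
    {"dx":0,"dy":0,"dz":-0.5,"ax":0,"ay":0,"az":0,"gripper":-0.3},
    {"dx":0,"dy":0,"dz":-0.85,"ax":0,"ay":0,"az":0,"gripper":-0.3},
  ],
)

```text
time_s: 19.75
eef_pos: [0.4542, -0.1314, 0.1049]
eef_rot: [[1.0, -0.0, -0.003], [-0.0, -1.0, 0.001], [-0.003, -0.001, -1.0]]
contact_force: [1.0, -0.0, -1.7]
opening: 0.0431
gripper_force: 25.0
```

Request:
arm_command(
  series=[
    {"dx":0,"dy":0,"dz":-0.4,"ax":0,"ay":0,"az":0,"gripper":-0.3},
    {"dx":0,"dy":0,"dz":-0.75,"ax":0,"ay":0,"az":0,"gripper":-0.3},
    {"dx":0,"dy":0,"dz":-0.75,"ax":0,"ay":0,"az":0,"gripper":-0.3},
    {"dx":0,"dy":0,"dz":-0.75,"ax":0,"ay":0,"az":0,"gripper":-0.3},
  ],
)

```text
time_s: 20.08
eef_pos: [0.4556, -0.1319, 0.1665]
eef_rot: [[1.0, -0.0, 0.002], [-0.0, -1.0, -0.001], [0.002, 0.001, -1.0]]
contact_force: [0.4, 0.0, -2.1]
opening: 0.0433
gripper_force: 25.0
```

Run:
```python
from m import *
s=snap('wrist');st=r.get_state();print(st['time_s'],st['eef_pos'],np.round(st['eef_rot'],3),st['opening'])
l=blob(s,(540,120),lambda h,s,v:(h>100)&(h<125)&(s>120)&(v>40),99,119)[2]
p=max(cv2.findContours(l.astype(np.uint8),0,1)[0],key=len)[:,0];print(p.min(0),p.max(0))
print(cv2.minAreaRect((cast(s,p,.018)[:,:2]*1000).astype(np.float32)))
im=cv2.imread('pics/w6.png')
```

```text
20.1333 [ 0.45499408 -0.13169142  0.16492554] [[ 1. -0. -0.]
 [-0. -1.  0.]
 [-0. -0. -1.]] 0.043551328739939485
[480   2] [621 199]
((530.2496337890625, -333.4623107910156), (85.34210968017578, 158.28439331054688), 79.99034881591797)
```

Request:
arm_command(
  series=[
    {"dx":0.05,"dy":0.25,"dz":0,"ax":0,"ay":0,"az":0,"gripper":-0.3},
    {"dx":0.1,"dy":0.5,"dz":0,"ax":0,"ay":0,"az":0,"gripper":-0.3},
    {"dx":0.16,"dy":0.82,"dz":0,"ax":0,"ay":0,"az":0,"gripper":-0.3},
  ],
)

```text
time_s: 20.38
eef_pos: [0.4674, -0.1972, 0.1636]
eef_rot: [[1.0, 0.001, -0.002], [0.001, -1.0, 0.001], [-0.002, -0.001, -1.0]]
contact_force: [1.1, -0.1, -1.8]
opening: 0.0436
gripper_force: 25.0
```

Request:
arm_command(
  series=[
    {"dx":0.05,"dy":0.3,"dz":0,"ax":0,"ay":0,"az":0,"gripper":-0.3},
    {"dx":0.1,"dy":0.6,"dz":0,"ax":0,"ay":0,"az":0,"gripper":-0.3},
    {"dx":0.16,"dy":0.82,"dz":0,"ax":0,"ay":0,"az":0,"gripper":-0.3},
  ],
)

```text
time_s: 20.63
eef_pos: [0.48, -0.2643, 0.1632]
eef_rot: [[1.0, -0.001, -0.003], [-0.001, -1.0, 0.001], [-0.003, -0.001, -1.0]]
contact_force: [-0.2, 1.2, -1.1]
opening: 0.0431
gripper_force: 25.0
```

Request:
arm_command(
  series=[
    {"dx":0.05,"dy":0.3,"dz":0,"ax":0,"ay":0,"az":0.02,"gripper":-0.3},
    {"dx":0.1,"dy":0.6,"dz":0,"ax":0,"ay":0,"az":0.04,"gripper":-0.3},
    {"dx":0.16,"dy":0.82,"dz":0,"ax":0,"ay":0,"az":0.056,"gripper":-0.3},
    {"dx":0.16,"dy":0.82,"dz":0,"ax":0,"ay":0,"az":0.056,"gripper":-0.3},
    {"dx":0.16,"dy":0.82,"dz":0,"ax":0,"ay":0,"az":0.056,"gripper":-0.3},
  ],
)

```text
time_s: 21.05
eef_pos: [0.4929, -0.3286, 0.1631]
eef_rot: [[0.984, -0.176, -0.003], [-0.175, -0.984, 0.002], [-0.003, -0.002, -1.0]]
contact_force: [-0.2, 0.3, -1.9]
opening: 0.0435
gripper_force: 25.0
```

Run:
```python
from m import *
s=snap('wrist','w7.png');st=r.get_state();print(st['time_s'],st['eef_pos'],np.round(st['eef_rot'],3),st['opening'])
```

```text
21.1 [ 0.49296841 -0.32801896  0.16362298] [[ 0.985 -0.174 -0.002]
 [-0.174 -0.985  0.002]
 [-0.002 -0.001 -1.   ]] 0.04336699630664335
```

View pics/w7.png

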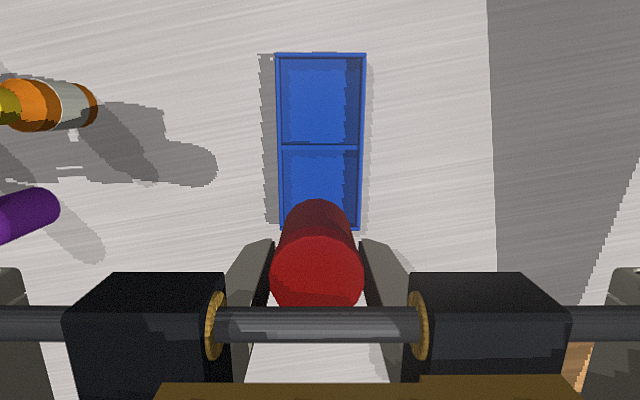

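The jar is centred over the near blue compartment. The tray rim runs from (277,54)–(366,54) to row 230, parallel to the gripper. Lowering.

Request:
arm_command(
  series=[
    {"dx":0,"dy":0.01,"dz":0.2,"ax":0,"ay":0,"az":0,"gripper":-0.3},
    {"dx":0,"dy":0.01,"dz":0.6,"ax":0,"ay":0,"az":0,"gripper":-0.3},
    {"dx":0,"dy":0.01,"dz":1,"ax":0,"ay":0,"az":0,"gripper":-0.3},
  ],
)

```text
time_s: 21.35
eef_pos: [0.4936, -0.3285, 0.085]
eef_rot: [[0.985, -0.173, 0.002], [-0.173, -0.985, -0.001], [0.002, 0.001, -1.0]]
contact_force: [0.3, 0.0, -1.4]
opening: 0.0433
gripper_force: 25.0
```

Run:
```python
from m import *
import json
s=snap('top');st=r.get_state();print(st['time_s'],st['eef_pos'])
q=snap('wrist');print(0)
```

```text
21.4 [ 0.49106271 -0.32666861  0.07721014]
0
```

Request:
arm_command(
  series=[
    {"dx":0,"dy":0,"dz":0.15,"ax":0,"ay":0,"az":0,"gripper":-0.3},
    {"dx":0,"dy":0,"dz":0.3,"ax":0,"ay":0,"az":0,"gripper":-0.3},
    {"dx":0,"dy":0,"dz":0.4,"ax":0,"ay":0,"az":0,"gripper":-0.3},
    {"dx":0,"dy":0,"dz":0.46,"ax":0,"ay":0,"az":0,"gripper":-0.3},
    {"dx":0,"dy":0,"dz":0.47,"ax":0,"ay":0,"az":0,"gripper":-0.3},
    {"dx":0,"dy":0,"dz":0.47,"ax":0,"ay":0,"az":0,"gripper":-0.3},
  ],
)

```text
time_s: 21.95
eef_pos: [0.4935, -0.3294, 0.048]
eef_rot: [[0.985, -0.175, 0.0], [-0.175, -0.985, -0.0], [0.0, 0.0, -1.0]]
contact_force: [-0.2, -0.4, -1.3]
opening: 0.0432
gripper_force: 25.0
```

Request:
arm_command(
  series=[
    {"dx":0,"dy":0,"dz":0.02,"ax":0,"ay":0,"az":0,"gripper":-0.3},
    {"dx":0,"dy":0,"dz":0.03,"ax":0,"ay":0,"az":0,"gripper":-0.3},
    {"dx":0,"dy":0,"dz":0.04,"ax":0,"ay":0,"az":0,"gripper":-0.3},
    {"dx":0,"dy":0,"dz":0.04,"ax":0,"ay":0,"az":0,"gripper":-0.3},
  ],
)

```text
time_s: 22.28
eef_pos: [0.4934, -0.3293, 0.0447]
eef_rot: [[0.985, -0.175, 0.0], [-0.175, -0.985, -0.0], [0.0, 0.0, -1.0]]
contact_force: [-0.3, 0.1, -1.3]
opening: 0.0433
gripper_force: 25.0
```

Need about 3 mm more.

Request:
arm_command(
  series=[
    {"dx":0,"dy":0,"dz":0.02,"ax":0,"ay":0,"az":0,"gripper":-0.3},
    {"dx":0,"dy":0,"dz":0.035,"ax":0,"ay":0,"az":0,"gripper":-0.3},
    {"dx":0,"dy":0,"dz":0.035,"ax":0,"ay":0,"az":0,"gripper":-0.3},
    {"dx":0,"dy":0,"dz":0.035,"ax":0,"ay":0,"az":0,"gripper":-0.3},
  ],
)

```text
time_s: 22.62
eef_pos: [0.4933, -0.3293, 0.0418]
eef_rot: [[0.985, -0.175, -0.0], [-0.175, -0.985, 0.0], [-0.0, -0.0, -1.0]]
contact_force: [-0.4, -0.0, -1.3]
opening: 0.0433
gripper_force: 25.0
```

Request:
arm_command(
  series=[
    {"dx":0,"dy":0,"dz":0.012,"ax":0,"ay":0,"az":0,"gripper":-0.3},
    {"dx":0,"dy":0,"dz":0.012,"ax":0,"ay":0,"az":0,"gripper":-0.3},
    {"dx":0,"dy":0,"dz":0.012,"ax":0,"ay":0,"az":0,"gripper":-0.3},
  ],
)

```text
time_s: 22.87
eef_pos: [0.4936, -0.3294, 0.0415]
eef_rot: [[0.985, -0.175, 0.001], [-0.175, -0.985, -0.0], [0.001, 0.0, -1.0]]
contact_force: [-1.4, 1.7, 4.8]
opening: 0.0435
gripper_force: 25.0
```

Contact felt (+4.8 N). Releasing, then on to the steel shaker.

Request:
arm_command(
  series=[
    {"dx":0,"dy":0,"dz":0,"ax":0,"ay":0,"az":0,"gripper":0.1},
    {"dx":0,"dy":0,"dz":0,"ax":0,"ay":0,"az":0,"gripper":0.4},
    {"dx":0,"dy":0,"dz":0,"ax":0,"ay":0,"az":0,"gripper":0.7},
    {"dx":0,"dy":0,"dz":0,"ax":0,"ay":0,"az":0,"gripper":1},
    {"dx":0,"dy":0,"dz":0,"ax":0,"ay":0,"az":0,"gripper":1},
    {"dx":0,"dy":0,"dz":0,"ax":0,"ay":0,"az":0,"gripper":1},
    {"dx":0,"dy":0,"dz":-0.2,"ax":0,"ay":0,"az":0,"gripper":1},
    {"dx":0,"dy":0,"dz":-0.6,"ax":0,"ay":0,"az":0,"gripper":1},
    {"dx":0,"dy":0,"dz":-1,"ax":0,"ay":0,"az":0,"gripper":1},
  ],
)

```text
time_s: 23.62
eef_pos: [0.4928, -0.3288, 0.1208]
eef_rot: [[0.985, -0.175, -0.002], [-0.175, -0.985, 0.001], [-0.002, -0.001, -1.0]]
contact_force: [-0.4, -0.4, 0.5]
opening: 0.0921
gripper_force: 0.0
```

Request:
arm_command(
  series=[
    {"dx":0,"dy":0,"dz":-0.5,"ax":0,"ay":0,"az":-0.02,"gripper":1},
    {"dx":0,"dy":0,"dz":-0.9,"ax":0,"ay":0,"az":-0.04,"gripper":1},
    {"dx":0,"dy":0,"dz":-0.9,"ax":0,"ay":0,"az":-0.056,"gripper":1},
    {"dx":0,"dy":0,"dz":-0.9,"ax":0,"ay":0,"az":-0.056,"gripper":1},
  ],
)

```text
time_s: 23.95
eef_pos: [0.4939, -0.3297, 0.1951]
eef_rot: [[1.0, 0.003, 0.003], [0.003, -1.0, -0.002], [0.003, 0.002, -1.0]]
contact_force: [0.1, 0.5, -0.6]
opening: 0.0928
gripper_force: 0.0
```

Request:
arm_command(
  series=[
    {"dx":0.16,"dy":-0.5,"dz":0,"ax":0,"ay":0,"az":0,"gripper":1},
    {"dx":0.32,"dy":-1,"dz":0,"ax":0,"ay":0,"az":0,"gripper":1},
    {"dx":0.32,"dy":-1,"dz":0,"ax":0,"ay":0,"az":0,"gripper":1},
  ],
)

```text
time_s: 24.2
eef_pos: [0.5199, -0.2445, 0.1915]
eef_rot: [[1.0, 0.001, -0.001], [0.001, -1.0, 0.002], [-0.001, -0.002, -1.0]]
contact_force: [-0.0, -0.7, -0.6]
opening: 0.0932
gripper_force: 0.0
```

Request:
arm_command(
  series=[
    {"dx":0.16,"dy":-0.5,"dz":0,"ax":0,"ay":0,"az":0,"gripper":1},
    {"dx":0.32,"dy":-1,"dz":0,"ax":0,"ay":0,"az":0,"gripper":1},
    {"dx":0.32,"dy":-1,"dz":0,"ax":0,"ay":0,"az":0,"gripper":1},
  ],
)

```text
time_s: 24.45
eef_pos: [0.5454, -0.1642, 0.1914]
eef_rot: [[1.0, 0.001, -0.001], [0.001, -1.0, 0.002], [-0.001, -0.002, -1.0]]
contact_force: [0.3, 0.5, -0.1]
opening: 0.0936
gripper_force: 0.0
```

Request:
arm_command(
  series=[
    {"dx":0.16,"dy":-0.5,"dz":0,"ax":0,"ay":0,"az":0,"gripper":1},
    {"dx":0.32,"dy":-1,"dz":0,"ax":0,"ay":0,"az":0,"gripper":1},
    {"dx":0.32,"dy":-1,"dz":0,"ax":0,"ay":0,"az":0,"gripper":1},
  ],
)

```text
time_s: 24.7
eef_pos: [0.5709, -0.0842, 0.1913]
eef_rot: [[1.0, 0.002, -0.002], [0.002, -1.0, 0.002], [-0.002, -0.002, -1.0]]
contact_force: [0.2, 0.4, 0.3]
opening: 0.0931
gripper_force: 0.0
```

Request:
arm_command(
  series=[
    {"dx":0.16,"dy":-0.5,"dz":0,"ax":0,"ay":0,"az":0,"gripper":1},
    {"dx":0.32,"dy":-1,"dz":0,"ax":0,"ay":0,"az":0,"gripper":1},
    {"dx":0.32,"dy":-1,"dz":0,"ax":0,"ay":0,"az":0,"gripper":1},
    {"dx":0.32,"dy":-1,"dz":0,"ax":0,"ay":0,"az":0,"gripper":1},
    {"dx":0.32,"dy":-1,"dz":0,"ax":0,"ay":0,"az":0,"gripper":1},
  ],
)

```text
time_s: 25.12
eef_pos: [0.5954, -0.0093, 0.1917]
eef_rot: [[1.0, -0.0, -0.002], [-0.0, -1.0, -0.0], [-0.002, 0.0, -1.0]]
contact_force: [-0.0, 0.4, 0.3]
opening: 0.0925
gripper_force: 0.0
```

Run:
```python
from m import *
s=snap('wrist','w8.png');st=r.get_state();print(st['time_s'],st['eef_pos'],np.round(st['eef_rot'],3))
print(proj(s,[(.597,-.009,.076),(.597,-.009,0)]))
```

```text
25.1667 [ 0.59538649 -0.00986506  0.19203079] [[ 1.    -0.001 -0.001]
 [-0.001 -1.    -0.   ]
 [-0.001  0.    -1.   ]]
[[315.44806846 194.96163633]
 [315.59640336 176.92354514]]
```

View pics/w8.png

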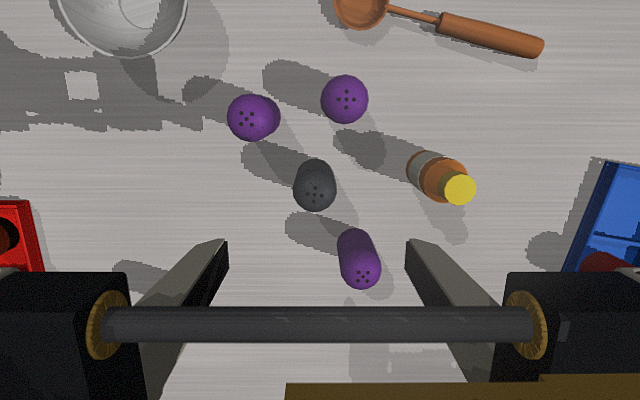

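Grey shaker at (314,185), holes at (314,193), within 2 px of the prediction and between the purple decoys with finger room on both sides. Grasping.

Request:
arm_command(
  series=[
    {"dx":0.03,"dy":-0.01,"dz":0.2,"ax":0,"ay":0,"az":0,"gripper":1},
    {"dx":0.03,"dy":-0.01,"dz":0.6,"ax":0,"ay":0,"az":0,"gripper":1},
    {"dx":0.03,"dy":-0.01,"dz":1,"ax":0,"ay":0,"az":0,"gripper":1},
  ],
)

```text
time_s: 25.42
eef_pos: [0.5984, -0.0098, 0.1127]
eef_rot: [[1.0, -0.002, 0.002], [-0.002, -1.0, -0.0], [0.002, 0.0, -1.0]]
contact_force: [-0.2, 0.3, -0.6]
opening: 0.093
gripper_force: 0.0
```

Request:
arm_command(
  series=[
    {"dx":0,"dy":0,"dz":0.25,"ax":0,"ay":0,"az":0,"gripper":1},
    {"dx":0,"dy":0,"dz":0.5,"ax":0,"ay":0,"az":0,"gripper":1},
    {"dx":0,"dy":0,"dz":0.75,"ax":0,"ay":0,"az":0,"gripper":1},
    {"dx":0,"dy":0,"dz":1,"ax":0,"ay":0,"az":0,"gripper":1},
    {"dx":0,"dy":0,"dz":1,"ax":0,"ay":0,"az":0,"gripper":1},
  ],
)

```text
time_s: 25.83
eef_pos: [0.5958, -0.0097, 0.0287]
eef_rot: [[1.0, -0.002, -0.006], [-0.002, -1.0, 0.0], [-0.006, -0.0, -1.0]]
contact_force: [-0.7, -0.1, -1.6]
opening: 0.093
gripper_force: 0.0
```

Request:
arm_command(
  series=[
    {"dx":0,"dy":0,"dz":0.05,"ax":0,"ay":0,"az":0,"gripper":1},
    {"dx":0,"dy":0,"dz":0.05,"ax":0,"ay":0,"az":0,"gripper":0},
    {"dx":0,"dy":0,"dz":0.05,"ax":0,"ay":0,"az":0,"gripper":-0.3},
    {"dx":0,"dy":0,"dz":0.05,"ax":0,"ay":0,"az":0,"gripper":-0.3},
    {"dx":0,"dy":0,"dz":0.05,"ax":0,"ay":0,"az":0,"gripper":-0.3},
    {"dx":0,"dy":0,"dz":0.05,"ax":0,"ay":0,"az":0,"gripper":-0.3},
    {"dx":0,"dy":0,"dz":0.05,"ax":0,"ay":0,"az":0,"gripper":-0.3},
    {"dx":0,"dy":0,"dz":0.05,"ax":0,"ay":0,"az":0,"gripper":-0.3},
    {"dx":0,"dy":0,"dz":0.05,"ax":0,"ay":0,"az":0,"gripper":-0.3},
    {"dx":0,"dy":0,"dz":0.05,"ax":0,"ay":0,"az":0,"gripper":-0.3},
    {"dx":0,"dy":0,"dz":0.05,"ax":0,"ay":0,"az":0,"gripper":-0.3},
  ],
  force=25,
)

```text
time_s: 26.75
eef_pos: [0.5982, -0.0084, 0.0289]
eef_rot: [[1.0, 0.0, 0.0], [0.0, -1.0, 0.0], [0.0, -0.0, -1.0]]
contact_force: [-0.3, 1.0, 0.5]
opening: 0.0399
gripper_force: 25.0
```

Request:
arm_command(
  series=[
    {"dx":0,"dy":0,"dz":-0.2,"ax":0,"ay":0,"az":0,"gripper":-0.3},
    {"dx":0,"dy":0,"dz":-0.5,"ax":0,"ay":0,"az":0,"gripper":-0.3},
    {"dx":0,"dy":0,"dz":-0.9,"ax":0,"ay":0,"az":0,"gripper":-0.3},
  ],
)

```text
time_s: 27.0
eef_pos: [0.5969, -0.0084, 0.0994]
eef_rot: [[1.0, 0.0, -0.004], [0.0, -1.0, 0.0], [-0.004, -0.0, -1.0]]
contact_force: [1.3, -0.7, -1.5]
opening: 0.0398
gripper_force: 25.0
```

Request:
arm_command(
  series=[
    {"dx":0,"dy":0,"dz":-0.45,"ax":0,"ay":0,"az":0,"gripper":-0.3},
    {"dx":0,"dy":0,"dz":-0.8,"ax":0,"ay":0,"az":0,"gripper":-0.3},
    {"dx":0,"dy":0,"dz":-0.85,"ax":0,"ay":0,"az":0,"gripper":-0.3},
    {"dx":-0.01,"dy":0.19,"dz":-0.85,"ax":0,"ay":0,"az":0,"gripper":-0.3},
  ],
)

```text
time_s: 27.33
eef_pos: [0.5982, -0.0224, 0.1713]
eef_rot: [[1.0, 0.001, 0.004], [0.001, -1.0, 0.0], [0.004, -0.0, -1.0]]
contact_force: [0.1, 0.0, -1.0]
opening: 0.0401
gripper_force: 25.0
```

Request:
arm_command(
  series=[
    {"dx":-0.03,"dy":0.3,"dz":0,"ax":0,"ay":0,"az":0,"gripper":-0.3},
    {"dx":-0.06,"dy":0.65,"dz":0,"ax":0,"ay":0,"az":0,"gripper":-0.3},
    {"dx":-0.09,"dy":1,"dz":0,"ax":0,"ay":0,"az":0,"gripper":-0.3},
  ],
)

```text
time_s: 27.58
eef_pos: [0.5898, -0.1044, 0.1681]
eef_rot: [[1.0, 0.001, -0.001], [0.001, -1.0, 0.0], [-0.001, -0.0, -1.0]]
contact_force: [1.0, 0.3, -1.0]
opening: 0.0397
gripper_force: 25.0
```

Request:
arm_command(
  series=[
    {"dx":-0.03,"dy":0.35,"dz":0,"ax":0,"ay":0,"az":0,"gripper":-0.3},
    {"dx":-0.06,"dy":0.7,"dz":0,"ax":0,"ay":0,"az":0,"gripper":-0.3},
    {"dx":-0.09,"dy":1,"dz":0,"ax":0,"ay":0,"az":0,"gripper":-0.3},
  ],
)

```text
time_s: 27.83
eef_pos: [0.5824, -0.1853, 0.168]
eef_rot: [[1.0, -0.0, -0.001], [-0.0, -1.0, 0.0], [-0.001, -0.0, -1.0]]
contact_force: [-0.4, 0.6, -1.5]
opening: 0.0396
gripper_force: 25.0
```

Request:
arm_command(
  series=[
    {"dx":-0.03,"dy":0.35,"dz":0,"ax":0,"ay":0,"az":0,"gripper":-0.3},
    {"dx":-0.06,"dy":0.7,"dz":0,"ax":0,"ay":0,"az":0,"gripper":-0.3},
    {"dx":-0.09,"dy":1,"dz":0,"ax":0,"ay":0,"az":0,"gripper":-0.3},
  ],
)

```text
time_s: 28.08
eef_pos: [0.5752, -0.2653, 0.168]
eef_rot: [[1.0, -0.0, -0.001], [-0.0, -1.0, 0.0], [-0.001, -0.0, -1.0]]
contact_force: [0.5, -0.3, -2.1]
opening: 0.0396
gripper_force: 25.0
```

Request:
arm_command(
  series=[
    {"dx":-0.03,"dy":0.35,"dz":0,"ax":0,"ay":0,"az":0.02,"gripper":-0.3},
    {"dx":-0.06,"dy":0.7,"dz":0,"ax":0,"ay":0,"az":0.04,"gripper":-0.3},
    {"dx":-0.09,"dy":0.9,"dz":0,"ax":0,"ay":0,"az":0.056,"gripper":-0.3},
    {"dx":-0.09,"dy":1,"dz":0,"ax":0,"ay":0,"az":0.056,"gripper":-0.3},
    {"dx":-0.09,"dy":1,"dz":0,"ax":0,"ay":0,"az":0.056,"gripper":-0.3},
  ],
)

```text
time_s: 28.5
eef_pos: [0.5682, -0.3448, 0.1679]
eef_rot: [[0.985, -0.175, -0.001], [-0.175, -0.985, 0.001], [-0.001, -0.0, -1.0]]
contact_force: [0.2, -0.4, -1.1]
opening: 0.0397
gripper_force: 25.0
```

Run:
```python
from m import *
t=snap('scene');s=snap('wrist');st=r.get_state();print(st['time_s'],st['eef_pos'],np.round(st['eef_rot'],3),st['opening'])
cv2.imwrite('pics/s9.png',cv2.cvtColor(np.vstack([cv2.resize(t['image'][90:230,130:290],(480,420)),cv2.resize(s['image'],(480,300))])[:600],cv2.COLOR_RGB2BGR))
```

```text
28.6 [ 0.56864154 -0.3430168   0.16837905] [[ 0.985 -0.173 -0.   ]
 [-0.173 -0.985  0.001]
 [-0.001 -0.001 -1.   ]] 0.03952752613956651
```

View pics/s9.png

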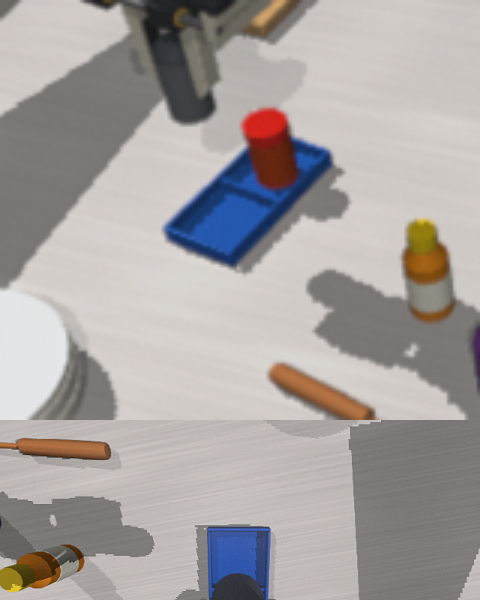

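The red jar stands upright in the near blue compartment and the shaker is above the empty far one. Lowering.

Request:
arm_command(
  series=[
    {"dx":0,"dy":0,"dz":0.2,"ax":0,"ay":0,"az":0,"gripper":-0.3},
    {"dx":0,"dy":0,"dz":0.6,"ax":0,"ay":0,"az":0,"gripper":-0.3},
    {"dx":0,"dy":0,"dz":1,"ax":0,"ay":0,"az":0,"gripper":-0.3},
  ],
)

```text
time_s: 28.85
eef_pos: [0.5695, -0.3425, 0.0892]
eef_rot: [[0.985, -0.172, 0.002], [-0.172, -0.985, -0.001], [0.003, 0.001, -1.0]]
contact_force: [0.4, 0.3, -2.8]
opening: 0.0394
gripper_force: 25.0
```

Request:
arm_command(
  series=[
    {"dx":0,"dy":0,"dz":0.2,"ax":0,"ay":0,"az":0,"gripper":-0.3},
    {"dx":0,"dy":0,"dz":0.4,"ax":0,"ay":0,"az":0,"gripper":-0.3},
    {"dx":0,"dy":0,"dz":0.55,"ax":0,"ay":0,"az":0,"gripper":-0.3},
    {"dx":0,"dy":0,"dz":0.6,"ax":0,"ay":0,"az":0,"gripper":-0.3},
    {"dx":0,"dy":0,"dz":0.62,"ax":0,"ay":0,"az":0,"gripper":-0.3},
    {"dx":0,"dy":0,"dz":0.62,"ax":0,"ay":0,"az":0,"gripper":-0.3},
    {"dx":0,"dy":0,"dz":0.62,"ax":0,"ay":0,"az":0,"gripper":-0.3},
  ],
)

```text
time_s: 29.43
eef_pos: [0.5691, -0.3437, 0.0405]
eef_rot: [[0.985, -0.175, 0.001], [-0.175, -0.985, -0.001], [0.001, 0.001, -1.0]]
contact_force: [0.2, 0.9, -1.5]
opening: 0.0394
gripper_force: 25.0
```

Remaining drop is about 7.6 mm.

Request:
arm_command(
  series=[
    {"dx":0,"dy":0,"dz":0.03,"ax":0,"ay":0,"az":0,"gripper":-0.3},
    {"dx":0,"dy":0,"dz":0.06,"ax":0,"ay":0,"az":0,"gripper":-0.3},
    {"dx":0,"dy":0,"dz":0.08,"ax":0,"ay":0,"az":0,"gripper":-0.3},
    {"dx":0,"dy":0,"dz":0.09,"ax":0,"ay":0,"az":0,"gripper":-0.3},
    {"dx":0,"dy":0,"dz":0.09,"ax":0,"ay":0,"az":0,"gripper":-0.3},
    {"dx":0,"dy":0,"dz":0.09,"ax":0,"ay":0,"az":0,"gripper":-0.3},
  ],
)

```text
time_s: 29.93
eef_pos: [0.5687, -0.3437, 0.0329]
eef_rot: [[0.985, -0.175, 0.001], [-0.175, -0.985, -0.0], [0.001, 0.0, -1.0]]
contact_force: [-2.7, 2.2, 6.5]
opening: 0.0398
gripper_force: 25.0
```

Request:
arm_command(
  series=[
    {"dx":0,"dy":0,"dz":0.012,"ax":0,"ay":0,"az":0,"gripper":-0.3},
    {"dx":0,"dy":0,"dz":0.012,"ax":0,"ay":0,"az":0,"gripper":-0.3},
    {"dx":0,"dy":0,"dz":0.012,"ax":0,"ay":0,"az":0,"gripper":-0.3},
  ],
)

```text
time_s: 30.18
eef_pos: [0.5689, -0.3438, 0.0329]
eef_rot: [[0.985, -0.175, 0.001], [-0.175, -0.985, -0.0], [0.001, 0.0, -1.0]]
contact_force: [-7.0, 4.9, 15.5]
opening: 0.0397
gripper_force: 25.0
```

Request:
arm_command(
  series=[
    {"dx":0,"dy":0,"dz":-0.012,"ax":0,"ay":0,"az":0,"gripper":-0.3},
    {"dx":0,"dy":0,"dz":-0.012,"ax":0,"ay":0,"az":0,"gripper":0.1},
    {"dx":0,"dy":0,"dz":-0.012,"ax":0,"ay":0,"az":0,"gripper":0.4},
    {"dx":0,"dy":0,"dz":-0.012,"ax":0,"ay":0,"az":0,"gripper":0.7},
    {"dx":0,"dy":0,"dz":-0.012,"ax":0,"ay":0,"az":0,"gripper":1},
    {"dx":0,"dy":0,"dz":-0.012,"ax":0,"ay":0,"az":0,"gripper":1},
    {"dx":0,"dy":0,"dz":-0.012,"ax":0,"ay":0,"az":0,"gripper":1},
    {"dx":0,"dy":0,"dz":-0.2,"ax":0,"ay":0,"az":0,"gripper":1},
    {"dx":0,"dy":0,"dz":-0.6,"ax":0,"ay":0,"az":0,"gripper":1},
    {"dx":0,"dy":0,"dz":-1,"ax":0,"ay":0,"az":0,"gripper":1},
  ],
)

```text
time_s: 31.02
eef_pos: [0.568, -0.3433, 0.1121]
eef_rot: [[0.985, -0.175, -0.002], [-0.175, -0.985, 0.001], [-0.002, -0.001, -1.0]]
contact_force: [0.7, -0.9, 0.5]
opening: 0.0917
gripper_force: 0.0
```

Request:
arm_command(
  series=[
    {"dx":0,"dy":0,"dz":-0.5,"ax":0,"ay":0,"az":0,"gripper":1},
    {"dx":0,"dy":0,"dz":-1,"ax":0,"ay":0,"az":0,"gripper":1},
    {"dx":0,"dy":0,"dz":-1,"ax":0,"ay":0,"az":0,"gripper":1},
  ],
)

```text
time_s: 31.27
eef_pos: [0.5704, -0.3448, 0.2018]
eef_rot: [[0.985, -0.175, 0.01], [-0.175, -0.985, -0.006], [0.011, 0.005, -1.0]]
contact_force: [-0.4, -1.0, 1.4]
opening: 0.0927
gripper_force: 0.0
```

Request:
arm_command(
  series=[
    {"dx":-0.5,"dy":0,"dz":-0.3,"ax":0,"ay":0,"az":0,"gripper":1},
    {"dx":-1,"dy":0,"dz":-0.6,"ax":0,"ay":0,"az":0,"gripper":1},
    {"dx":-1,"dy":0,"dz":-0.6,"ax":0,"ay":0,"az":0,"gripper":1},
    {"dx":-1,"dy":0,"dz":-0.6,"ax":0,"ay":0,"az":0,"gripper":1},
    {"dx":-1,"dy":0,"dz":-0.6,"ax":0,"ay":0,"az":0,"gripper":1},
  ],
)

```text
time_s: 31.68
eef_pos: [0.4899, -0.3298, 0.2401]
eef_rot: [[0.984, -0.176, 0.002], [-0.176, -0.984, -0.001], [0.002, 0.001, -1.0]]
contact_force: [-0.1, 0.1, -0.5]
opening: 0.0928
gripper_force: 0.0
```

Run:
```python
from m import *
snap('scene','final.png');print(r.get_state()['time_s'])
```

```text
31.7333
```

View pics/final.png

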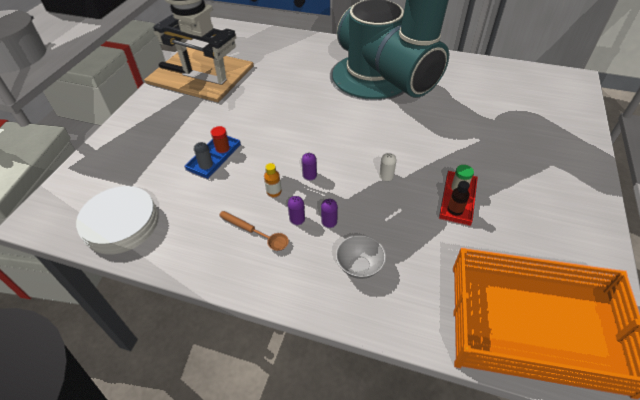

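The final view shows steel (203,155) and the red jar (220,138) upright in the blue tray, and soy (459,200) and the green jar (463,178) upright in the red tray. The other items have not moved.

```bash
python3 -c "
from h import *
print(r.finish_job())"
```

```text
the job is handed in; nothing more can be done
None
```

The job is handed in: the soy bottle and green-lidded jar stand upright in the red tray, the red-lidded jar and steel shaker in the blue tray, each in its own compartment, and the final camera view shows everything else where it was.

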